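# Set up a stepped shaft on packed V-blocks

## Robot

A 7-joint arm with a two-finger parallel gripper is mounted at the origin on the work surface. World frame = base frame: x ahead of the robot, y to its left, z up, the work surface at z = 0. Lengths are in m, angles in rad, forces in N, time in s.
With the tool pointing down it reaches from about 0.425 to 0.95 m from the base axis. Payload 4.7 kg.
Tool frame: the origin (TCP) lies between the finger pads; the fingertips stand 25 mm ahead of it and the grasp point (between the pads) lies 6 mm ahead of it; z points along the fingers, y is the direction in which the jaws open and shut (so a half turn about z gives the same grasp; the last joint's range is limited). The gripper opens to 85 mm and grips with 20 to 120 N. Pads are 22 mm wide; open, the fingers measure 114 mm over their backs; the gripper's body (76 mm by 85 mm) begins 54 mm behind the grasp point. The pads swing forward as they close: fully open they stand 13 mm farther back than shut.
Start: joints at [-1.152, 0.469, -0.049, 1.532, 0.024, 1.141, -0.082], TCP at [0.292, 0.608, 0.256] pointing down, gripper open.
Joint ranges: [-2.59, 2.59], [-0.33, 1.99], [-1.39, 1.29], [0.1, 2.45], [-1.04, 4.18], [0.21, 1.99], [-2.66, 2.66]. Speed limits (rad/s): [2.57, 2.57, 3.14, 3.14, 3.14, 3.14, 3.14].

## Interface

Orientations are given as [roll, pitch, yaw] about the fixed x, y, z axes, in that order (R = Rz(yaw) Ry(pitch) Rx(roll)).
In Python, from bench import arm gives the robot as it stands. The module is installed in compiled form; this text tells all that it offers.
- The arm moves only by the tool drive_tool, never from a script. Its argument "increments" is a list of rows, each a list of 2 entries, a list of its own where there are three numbers: the shift along the tool's x, y, z in units of 25 mm (1.0 is 25 mm), then the turn about the tool's z in units of 6 degrees (1.0 is 6 degrees). A call has 1 to 8 rows; each row is the pose to reach, as a shift and turn from the pose commanded when the call began, along the tool's axes at that moment; what a row does not reach only later rows make up. A row lasts 1/12 s, in which the tool goes at most 41.7 mm and 7.16 degrees, less where a joint would pass 70% of its speed; a pose out of reach is approached as far as the arm can. A call with a gripper value outside its range is refused whole. "fingers" is the finger opening in mm, from 0 to 85.4, set as the call begins (left out, the last holds). The fingers move at their own pace and stop on an object; "squeeze" is the grip in N (left out, the last holds). Time passes only in rows, so rows that repeat a pose let the fingers close. It gives the time, the measured TCP pose, the force and the opening at its end, in the units of the state.
- arm.get_state(): the state, without advancing time (a new reading comes with each control period).
- arm.get_image(name): name is "side" or "top"; returns a dict with "pixels" (420x560x3 uint8, blue, green, red), "camera_matrix" (3x3 intrinsics, pixels), "T" (4x4, takes a point from camera to world coordinates). Camera axes: x right, y up, looking along -z (the intrinsics and any distortion apply to the point x, -y, -z); pixel columns grow to the right and rows downward; lengths in m; the calibration is good to about 2 mm. A picture is of the moment at which its call begins. There is no depth.
- arm.close_job(): hands the job in, once; it reports no verdict.
Trained networks look in a picture, given as the dict that the camera call returned (one of the last four; its "shot" number tells which), for a name from the list of things; names that differ only in an ending like _2 or _b are one class to them, and where a whole thing is asked for, a point or a joint stands for the part that bears it (a point fixed in the world has none). Each returns a list of dicts, best first, with "score" (0 to 1); they miss things now and then, are a little off and sometimes report something else, mostly with a low value. They report only what shows in the picture. A call takes as long as a camera call.
- arm.search_frame(query, picture): "extent" ([left, top, right, bottom] in pixels, round what is visible of it).
The state is a dict: "time_s": time; "q": joint angles; "qd": joint speeds; "effort": joint torques, N m; "position": TCP position; "tool_rot": TCP orientation; "contact_force": force on the tool from outside, world axes, zero at the start; "moment": the same for the moment, N m; "finger_gap": opening from 0.0 (shut) to 1.0 (fully open).
Only numpy, scipy, OpenCV 4.12 (cv2) and the standard library are available. Lean on these libraries where they do the work, as an engineer would, in place of code of your own. Each camera call takes 0.05 s, during which the arm holds its last target.

## Task

Set the stepped shaft up for a run-out check on the surface plate: lay the thinner of the two packing plates flat on the surface plate, stand one V-block centred on it and the other V-block straight on the surface plate, then last lower the shaft gently into both Vs. The shaft must lie level and parallel to the plate's long edges, with its thin journal in the packed-up V-block, towards the end where the dial gauge stands, and each V-block about under the middle of its journal. Do not bump the dial gauge or the square, do not let the shaft touch the surface plate, and leave the thicker packing plate where it lies.

Things in the scene. Friction and masses are not known exactly. Their poses are not given: they have to be found in the camera images.
- plate: cast-iron surface plate, the target surface, fixed: top 200 mm along its own x (away from the robot at yaw 0) and 300 mm along its own y (the long edges), bare ground top 50 mm above the table. Origin: centre of the underside, on the table. The gauge and the square stand at the two ends of its far (+x) edge, leaving the near part free
- gauge: dial gauge on a magnetic stand, fixed on the plate in its far left or far right corner (about 110 mm along y and 65 mm along +x from the plate's centre): base 50 (x) by 60 (y) by 50 mm high, knob 12 mm out of its near face, rod to 225 mm above the plate, arm and dial swung away over the far side. Origin: centre of the base's underside, on the plate's top
- square: engineer's square, fixed on the plate in the other far corner: stock 70 (x) by 18 (y) by 22 mm high, upright blade to 125 mm. Origin: centre of the stock's underside
- shaft: stepped steel shaft, 180 mm long, about 0.68 kg, starting level in the wooden rest, at any roll. Origin on its axis at mid-length; own x along the axis to the THIN end. Thick journal dia 26 mm from x = -90 to -30 mm; darker middle body dia 32 from -30 to 30; thin journal dia 12 from 30 to 90. Centre of mass about 17 mm from the origin towards the thick end, in the middle body
- rest: wooden rest, fixed, in which the shaft starts: board 200 (x) by 74 (y) by 10 mm with two notched ribs, 16 mm thick, 60 mm wide, up to 50 mm high, at x = -70 and +70 mm; open between the ribs. The shaft's axis lies along its x, 46 mm above its underside. Origin: centre of the underside, on the carpet
- vblock_a: one of two equal steel V-blocks (either serves at either end), upright on the carpet: 40 mm along its own x (the way the V runs), 50 mm along y, 45 mm high, about 0.6 kg. The 90 degree V in its top is 18 mm deep, 36 mm wide at the top: its bottom is 27 mm above the underside. Origin: centre of the underside, z up
- vblock_b: one of two equal steel V-blocks (either serves at either end), upright on the carpet: 40 mm along its own x (the way the V runs), 50 mm along y, 45 mm high, about 0.6 kg. The 90 degree V in its top is 18 mm deep, 36 mm wide at the top: its bottom is 27 mm above the underside. Origin: centre of the underside, z up
- packing_thin: the thin packing plate, flat bright steel, 48 (own x) by 80 (own y) by 10 mm thick, about 0.3 kg, starts lying flat on the carpet. Under the V-block of the thin journal it brings both journals to the same height. Origin: centre of the underside
- packing_thick: the thick packing plate, same outline, 48 by 80 mm, but 25 mm thick, about 0.75 kg, lying on the carpet; not needed, stays where it lies. Origin: centre of the underside
- mat: carpet offcut, fixed, 270 (x) by 350 (y) by 4 mm thick, on which the rest, V-blocks, packing plates and a small 26 mm ball bearing lie. Origin: centre of the underside, on the table

How it is judged:
On the way, in this order (a step that is already met when the one before it is completed fails the run):
1. the thin packing plate lies flat on the surface plate, let go (z of packing_thin in the frame of plate between 0.047 and 0.053 m and angle between packing_thin's own z axis and vertical below 0.05 rad and horizontal distance between packing_thin and plate below 0.16 m and contact force between the fingers and packing_thin below 0.1 N), for 0.2 s.
2. one V-block stands on the thin packing plate, the other on the surface plate, both let go (all of step 1 and ((z of vblock_a in the frame of plate between 0.057 and 0.063 m and z of vblock_b in the frame of plate between 0.047 and 0.053 m and horizontal distance between vblock_a and packing_thin below 0.012 m and horizontal distance between vblock_b and plate below 0.16 m and angle between each of vblock_a, vblock_b's own z axis and vertical below 0.05 rad) or (z of vblock_b in the frame of plate between 0.057 and 0.063 m and z of vblock_a in the frame of plate between 0.047 and 0.053 m and horizontal distance between vblock_b and packing_thin below 0.012 m and horizontal distance between vblock_a and plate below 0.16 m and angle between each of vblock_b, vblock_a's own z axis and vertical below 0.05 rad)) and contact force between the fingers and vblock_a below 0.1 N and contact force between the fingers and vblock_b below 0.1 N), for 0.2 s.
3. the shaft lies in both Vs (z of shaft in the frame of plate between 0.092 and 0.099 m and angle between shaft's own x axis and vertical between 1.541 and 1.601 rad and angle between the x axis of shaft and the y axis of plate, either way round below 0.15 rad and x of gauge in the frame of shaft above 0.02 m and ((z of vblock_a in the frame of plate between 0.057 and 0.063 m and z of vblock_b in the frame of plate between 0.047 and 0.053 m and horizontal distance between vblock_a and packing_thin below 0.012 m and horizontal distance between vblock_b and plate below 0.16 m and angle between each of vblock_a, vblock_b's own z axis and vertical below 0.05 rad and x of vblock_a in the frame of shaft between 0.046 and 0.074 m and x of vblock_b in the frame of shaft between -0.074 and -0.046 m and angle between the x axis of each of vblock_a, vblock_b and the x axis of shaft, either way round below 0.12 rad) or (z of vblock_b in the frame of plate between 0.057 and 0.063 m and z of vblock_a in the frame of plate between 0.047 and 0.053 m and horizontal distance between vblock_b and packing_thin below 0.012 m and horizontal distance between vblock_a and plate below 0.16 m and angle between each of vblock_b, vblock_a's own z axis and vertical below 0.05 rad and x of vblock_b in the frame of shaft between 0.046 and 0.074 m and x of vblock_a in the frame of shaft between -0.074 and -0.046 m and angle between the x axis of each of vblock_b, vblock_a and the x axis of shaft, either way round below 0.12 rad))), for 0.2 s.
At the end, for the whole second after the job is handed in: Thin packing flat on the surface plate, a V-block on it (centres within 12 mm), the other on the plate; shaft at rest in both Vs, level within 0.03 rad, within 0.15 rad of the long edges, thin end packed and on the gauge's side; V-blocks 46-74 mm from its middle, within 0.12 rad (all of step 3 and z of packing_thin in the frame of plate between 0.047 and 0.053 m and angle between packing_thin's own z axis and vertical below 0.05 rad and horizontal distance between packing_thin and plate below 0.16 m and linear speed of each of shaft, packing_thin, vblock_a, vblock_b below 0.01 m/s and angular speed of each of shaft, packing_thin, vblock_a, vblock_b below 0.08 rad/s); the robot touches nothing.
It fails at once if the dial gauge was bumped (contact force between gauge and anything else above 3 N).
It fails at once if the square was bumped (contact force between square and anything else above 3 N).
It fails at once if the shaft touched the surface plate (contact force between shaft and plate above 0.5 N).
It fails at once if the shaft was dropped or rammed into a V-block ((contact force between the fingers and shaft below 0.1 N and linear speed of shaft above 0.45 m/s) or contact force between shaft and vblock_a above 120 N or contact force between shaft and vblock_b above 120 N).
It fails at once if the thicker packing plate was moved (more than 20 mm) (distance of packing_thick from where it was at the start of the episode above 0.02 m).
It also fails if it takes over 138 s, if anything falls off the work surface, if the arm or the gripper's body presses on something with over 40 N, if the wrist force passes 120 N, or if a joint passes its speed limit or range.

## Working session

There is one attempt and no reset: what is moved stays moved. The work goes in short steps, Python scripts to look and compute and a tool call to move; the robot and the scene stay as the last step left them, time stands still between calls to the robot, and variables do not carry over. Pictures are saved under pics/ and viewed, and the job is handed in when it is done.

Besides the shell and the picture viewer there is one more tool, called after ">>>" by a JSON object that holds its "op" and its "data", one argument or row to a line. drive_tool: Moves the arm, as the interface text tells. Its arguments: {"type":"object","properties":{"increments":{"type":"array"},"fingers":{"type":"number"},"squeeze":{"type":"number"}},"required":["increments"]}

```bash
mkdir -p pics; ls
python3 - <<'E'
from bench import arm
import cv2,json,numpy as np
s=arm.get_state();print(s)
for n in ("side","top"):
    p=arm.get_image(n);cv2.imwrite(f"pics/{n}0.png",p["pixels"])
    np.savez(f"{n}0.npz",K=p["camera_matrix"],T=p["T"])
    print(n,p.keys(),np.round(p["camera_matrix"],1).tolist(),np.round(p["T"],3).tolist())
    for q in ["plate","gauge","square","shaft","rest","vblock_a","packing_thin","packing_thick","mat"]:
        print(q,[(np.round(d["extent"]).tolist(),round(d["score"],2)) for d in arm.search_frame(q,p)][:4])
E
```

```text
pics
{'time_s': 0.0, 'q': array([-1.15193478,  0.46942717, -0.04861176,  1.53370018,  0.02408086,
        1.14099829, -0.0822915 ]), 'qd': array([ 5.78505084e-04, -8.20520761e-04, -1.73816481e-05, -1.21235701e-03,
        2.35121712e-04,  1.54329324e-03,  5.40496086e-04]), 'effort': array([ 1.94806057e-04, -5.10295701e+01, -4.66908782e-02, -2.37725776e+01,
        1.05884968e-02,  7.37017865e-03, -1.92472086e-06]), 'position': array([0.29198216, 0.60798223, 0.25526839]), 'tool_rot': array([-3.13964502e+00,  4.71439645e-05,  2.69387843e+00]), 'contact_force': array([0.98292081, 0.26756186, 0.02404686]), 'moment': array([-0.05126262, -0.03734287, -0.02386412]), 'finger_gap': 1.0005486045518324}
side dict_keys(['pixels', 'camera_matrix', 'T', 'shot']) [[455.0, 0.0, 285.2], [0.0, 455.0, 213.7], [0.0, 0.0, 1.0]] [[0.934, 0.232, -0.272, 0.276], [-0.357, 0.595, -0.72, -0.627], [-0.005, 0.77, 0.639, 0.616], [0.0, 0.0, 0.0, 1.0]]
plate [([245.0, 226.0, 451.0, 414.0], 0.6)]
gauge [([386.0, 210.0, 519.0, 355.0], 0.83)]
square [([320.0, 181.0, 360.0, 251.0], 0.62)]
shaft [([218.0, 125.0, 288.0, 
[... 396 characters left out ...]
0.0, 282.3], [0.0, 435.3, 211.4], [0.0, 0.0, 1.0]] [[-0.006, 0.997, -0.082, 0.459], [-1.0, -0.008, -0.02, 0.006], [-0.021, 0.082, 0.996, 1.003], [0.0, 0.0, 0.0, 1.0]]
plate [([310.0, 164.0, 466.0, 271.0], 0.76)]
gauge [([420.0, 105.0, 483.0, 206.0], 0.75)]
square [([332.0, 166.0, 346.0, 207.0], 0.83), ([309.0, 163.0, 465.0, 269.0], 0.36), ([424.0, 105.0, 481.0, 205.0], 0.21)]
shaft [([136.0, 164.0, 152.0, 244.0], 0.97)]
rest [([134.0, 160.0, 170.0, 250.0], 0.71)]
vblock_a [([237.0, 222.0, 263.0, 242.0], 0.63), ([188.0, 224.0, 213.0, 245.0], 0.56)]
packing_thin [([237.0, 168.0, 273.0, 197.0], 0.81)]
packing_thick [([184.0, 160.0, 226.0, 187.0], 0.8)]
mat [([124.0, 147.0, 279.0, 270.0], 0.57)]
```

Run:
```python
import cv2
a=cv2.imread("pics/top0.png")
c=a[90:290,110:310];cv2.imwrite("pics/top0m.png",cv2.resize(c,None,fx=3,fy=3,interpolation=cv2.INTER_CUBIC))
c=a[90:290,290:500];cv2.imwrite("pics/top0p.png",cv2.resize(c,None,fx=3,fy=3,interpolation=cv2.INTER_CUBIC))
a=cv2.imread("pics/side0.png")
c=a[110:260,190:390];cv2.imwrite("pics/side0m.png",cv2.resize(c,None,fx=4,fy=4,interpolation=cv2.INTER_CUBIC))
```

```text
(no output)
```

View pics/top0m.png

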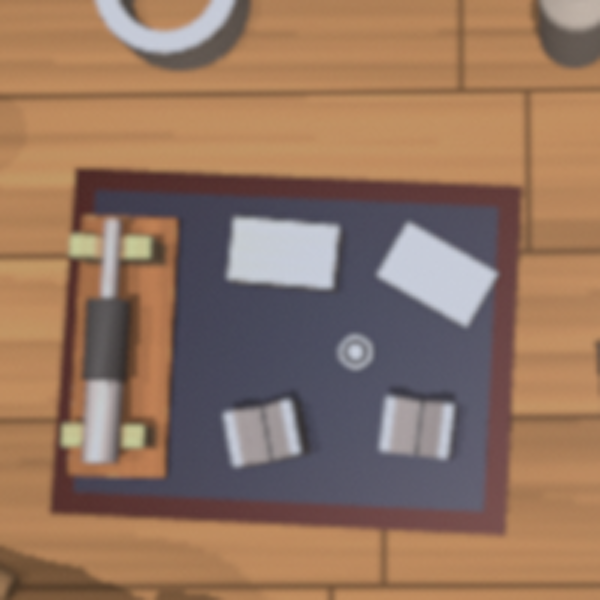

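View pics/top0p.png

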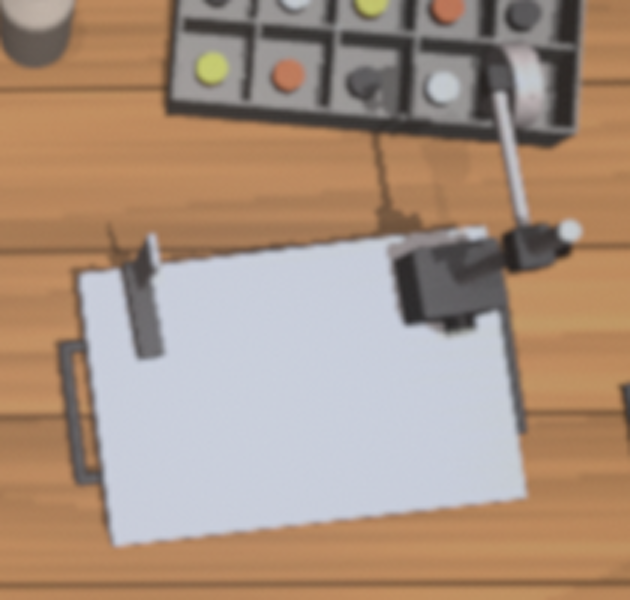

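View pics/side0.png

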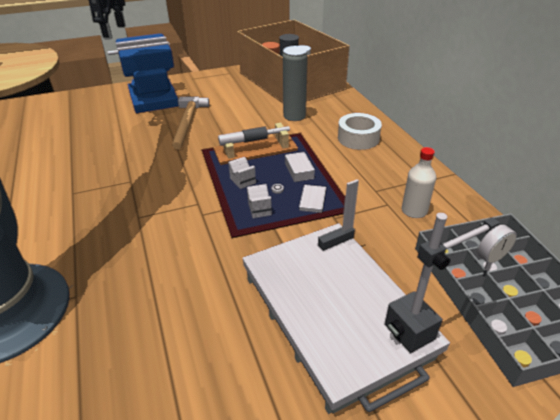

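View pics/side0m.png

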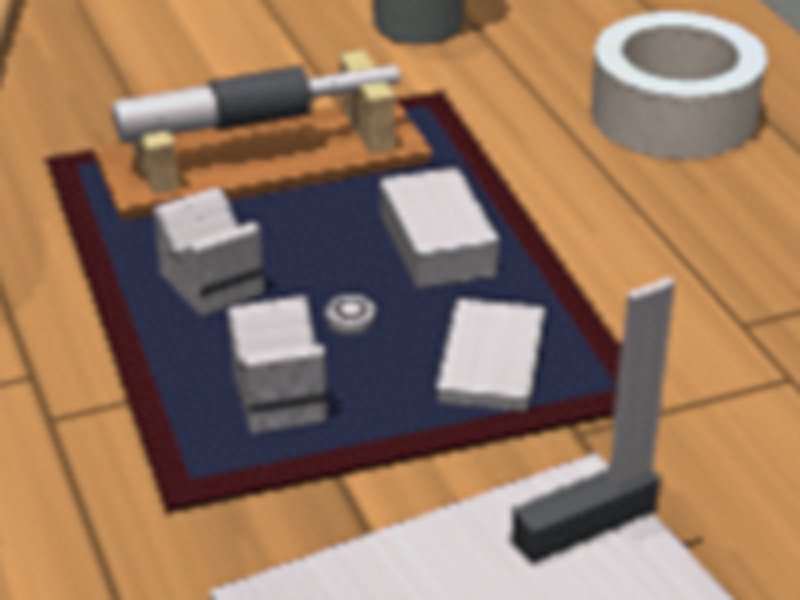

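```bash
cat > h.py <<'E'
import numpy as np,cv2
from scipy.spatial.transform import Rotation as R
from scipy.optimize import minimize
def proj(P,K,T):
    P=np.atleast_2d(P);c=(P-T[:3,3])@T[:3,:3]
    u=np.c_[c[:,0],-c[:,1],-c[:,2]]@K.T
    return u[:,:2]/u[:,2:]
def deproj(uv,z,K,T):
    uv=np.atleast_2d(uv);d=np.c_[uv,np.ones(len(uv))]@np.linalg.inv(K).T
    d=np.c_[d[:,0],-d[:,1],-d[:,2]]@T[:3,:3].T
    s=(z-T[2,3])/d[:,2]
    return T[:3,3]+d*s[:,None]
def box(x,y,yaw,lx,ly,z0,z1):
    c=np.array([[a*lx/2,b*ly/2] for a in(-1,1) for b in(-1,1)])
    r=np.array([[np.cos(yaw),-np.sin(yaw)],[np.sin(yaw),np.cos(yaw)]])
    c=c@r.T+[x,y]
    return np.r_[np.c_[c,np.full(4,z0)],np.c_[c,np.full(4,z1)]]
def load(n):
    d=np.load(n+".npz");return cv2.imread("pics/"+n+".png"),d["K"],d["T"]
def moves(st,tgt,yaw):
    """tool-axis shift in 25mm units and turn in 6deg units from measured state"""
    Rm=R.from_euler("xyz",st["tool_rot"]).as_matrix()
    d=Rm.T@(np.array(tgt)-st["position"])/0.025
    w=[(yaw-st["tool_rot"][2]+k*np.pi) for k in range(-3,4)]
    return np.round(d,3),[round(-np.degrees(a)/6,2) for a in w if abs(a)<3.6]
def fit(im,K,T,roi,mask,gen,p0,S=4):
    x0,y0,x1,y1=roi
    m=cv2.resize(mask[y0:y1,x0:x1].astype(np.float32),None,fx=S,fy=S,interpolation=cv2.INTER_LINEAR)
    def cost(p):
        q=((proj(gen(p),K,T)-[x0,y0]+.5)*S-.5)
        h=cv2.convexHull(q.astype(np.float32))
        r=np.zeros(m.shape,np.uint8);cv2.fillConvexPoly(r,np.round(h*16).astype(np.int32),1,shift=4)
        return np.abs(r-m).sum()/S/S
    best=None
    for dy in(-.3,0,.3):
        s=np.array(p0)+[0,0,dy]
        sim=np.array([s,s+[.01,0,0],s+[0,.01,0],s+[0,0,.2]])
        o=minimize(cost,s,method="Nelder-Mead",options=dict(initial_simplex=sim,xatol=1e-5,fatol=1e-3,maxiter=400))
        if best is None or o.fun<best.fun:best=o
    return best
E
python3 - <<'E'
from h import *
for cam in("top0","side0"):
    im,K,T=load(cam)
    f=im.astype(float);
    for n,p in dict(mat=(255,150),thin=(255,182),thick=(205,174),vb=(245,232),land=(240,232)).items() if cam=="top0" else []:
        print(n,im[p[1],p[0]])
    def ctr(b,z): return deproj([[ (b[0]+b[2])/2,(b[1]+b[3])/2]],z,K,T)[0]
    print(cam)
    B=dict(top0=dict(plate=(310,164,466,271),thin=(237,168,273,197),va=(237,222,263,242),vb=(188,224,213,245)),side0=dict())[cam]
    for k,b in B.items(): print(k,np.round(ctr(b,.05 if k=="plate" else .014 if k=="thin" else .049),3))
E
python3 - <<'E'
import cv2
a=cv2.imread("pics/top0.png")
print(a[182,230:280].tolist());print(a[232,232:270].tolist())
E
```

```text
mat [ 82 113 158]
thin [218 205 199]
thick [213 203 198]
vb [161 160 169]
land [196 187 188]
top0
plate [ 0.522 -0.206  0.05 ]
thin [0.608 0.088 0.014]
va [0.493 0.096 0.049]
vb [0.488 0.205 0.049]
side0
[[96, 78, 78], [96, 78, 77], [95, 77, 76], [96, 78, 77], [98, 82, 81], [118, 105, 104], [153, 142, 138], [184, 172, 168], [202, 190, 185], [211, 199, 193], [216, 203, 198], [217, 204, 199], [217, 204, 199], [217, 204, 199], [217, 204, 199], [217, 204, 199], [218, 205, 199], [217, 204, 199], [216, 203, 198], [217, 204, 199], [217, 205, 199], [217, 204, 199], [217, 204, 199], [217, 204, 199], [217, 204, 198], [218, 205, 199], [217, 204, 199], [217, 204, 199], [217, 204, 199], [217, 204, 199], [217, 204, 198], [217, 204, 199], [217, 204, 199], [217, 204, 199], [216, 204, 199], [217, 204, 199], [217, 204, 199], [216, 204, 198], [217, 204, 199], [217, 205, 200], [217, 204, 199], [218, 205, 200], [217, 205, 200], [209, 197, 193], [183, 174, 172], [133, 127, 133], [83, 82, 105], [65, 66, 100], [65, 66, 103], [65, 66, 102]]
[[103, 86, 84], [103, 85, 84], [104, 86, 86], [109, 92, 90], [128, 112, 110], [169, 155, 152], [204, 192, 186], [210, 198, 194], [196, 187, 188], [174, 170, 177], [163, 162, 171], [161, 160, 169], [161, 160, 169], [161, 160, 169], [161, 160, 168], [158, 157, 165], [148, 146, 152], [130, 128, 133], [131, 129, 135], [144, 143, 151], [149, 148, 156], [149, 147, 156], [148, 147, 156], [153, 151, 159], [171, 166, 170], [197, 187, 186], [210, 198, 194], [198, 187, 182], [158, 150, 147], [108, 99, 100], [92, 80, 81], [98, 82, 83], [102, 85, 86], [107, 90, 90], [109, 92, 92], [110, 93, 94], [110, 93, 94], [111, 94, 94]]
```

```bash
cat > fit0.py <<'E'
from h import *
im,K,T=load("top0");g=im[:,:,1].astype(float)
def sm(lo,hi): return np.clip((g-lo)/(hi-lo),0,1)
res={}
def go(n,roi,m,gen,p0):
    o=fit(im,K,T,roi,m,gen,p0);res[n]=o.x;print(n,np.round(o.x,4),np.round(np.degrees(o.x[2]),1),"cost",round(o.fun,1))
top=lambda lx,ly,z:(lambda p:box(*p,lx,ly,z,z))
go("thin",(230,160,280,205),sm(90,195),top(.048,.08,.014),(.608,.088,1.0))
go("thick",(178,155,232,195),sm(90,195),top(.048,.08,.029),(.625,.205,1.5))
go("va",(230,216,268,246),sm(100,135),top(.04,.05,.049),(.493,.096,0))
go("vb",(180,218,218,250),sm(100,135),top(.04,.05,.049),(.488,.205,0))
np.savez("res0.npz",**res)
# shaft endpoints
cv2.imwrite("pics/sh0.png",cv2.resize(im[155:255,125:180],None,fx=6,fy=6,interpolation=cv2.INTER_CUBIC))
# plate corners by hand from zoomed (290+u/3,90+v/3)
c=np.array([[78,271],[487,228],[526,496],[114,545]])/3+[290-1/3,90-1/3]
P=deproj(c,.05,K,T);print(np.round(P,4),P.mean(0))
# side overlay
im2,K2,T2=load("side0");S=2
o=cv2.resize(im2[100:400,180:480],None,fx=S,fy=S,interpolation=cv2.INTER_CUBIC)
o1=cv2.resize(im[140:290,120:320],None,fx=4,fy=4,interpolation=cv2.INTER_CUBIC)
pp=dict(thin=(.048,.08,.004,.014),thick=(.048,.08,.004,.029),va=(.04,.05,.004,.049),vb=(.04,.05,.004,.049))
for n,d in pp.items():
    B=box(*res[n],*d)
    for img,KK,TT,off,s in((o,K2,T2,(180,100),2),(o1,K,T,(120,140),4)):
        q=(proj(B,KK,TT)-off+.5)*s-.5
        for a,b in[(0,1),(1,3),(3,2),(2,0),(4,5),(5,7),(7,6),(6,4),(0,4),(1,5),(2,6),(3,7)]:
            cv2.line(img,tuple(map(int,q[a])),tuple(map(int,q[b])),(0,0,255),1)
cv2.imwrite("pics/ovs0.png",o);cv2.imwrite("pics/ovt0.png",o1)
E
python3 fit0.py
```

```text
thin [ 0.6113  0.0877 -0.5287] -30.3 cost 75.7
thick [ 0.6264  0.2031 -0.1002] -5.7 cost 69.1
va [ 0.4923  0.1001 -0.1254] -7.2 cost 52.2
vb [0.4889 0.2138 0.1954] 11.2 cost 51.2
[[ 0.6065 -0.0489  0.05  ]
 [ 0.6355 -0.3485  0.05  ]
 [ 0.44   -0.369   0.05  ]
 [ 0.4065 -0.0724  0.05  ]] [ 0.52210513 -0.20970598  0.05      ]
```

View pics/ovs0.png

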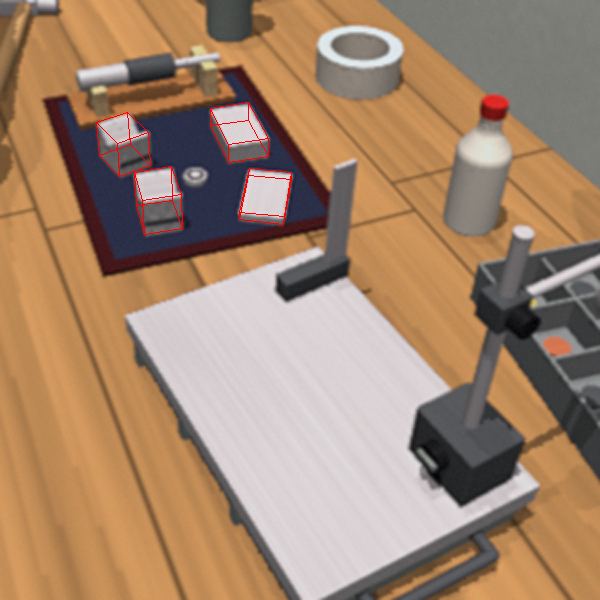

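View pics/ovt0.png

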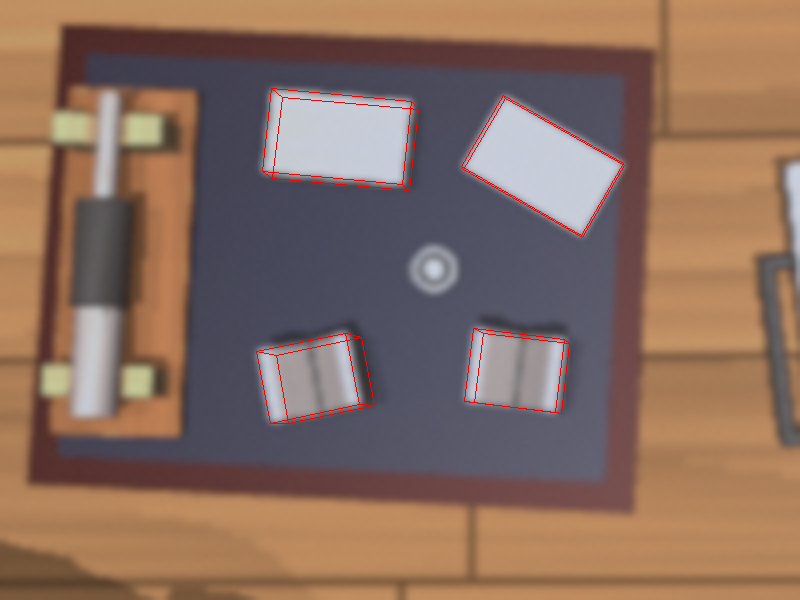

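View pics/sh0.png

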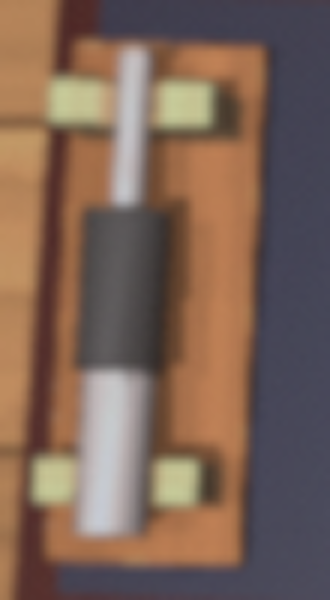

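Run:
```python
from h import *
from bench import arm
im,K,T=load("top0")
print("ball",deproj([[110+355/3,90+352/3]],.017,K,T))
e=deproj(np.array([[134,46],[127,208],[117,370],[110,534]])/6+[125-.4,155-.4],.05,K,T)
print(np.round(e,4));print("yaw",np.arctan2(*(e[0]-e[3])[[1,0]]),"len",np.linalg.norm(e[0]-e[3]),"mid",(e[0]+e[3])/2,(e[1]+e[2])/2)
st=arm.get_state()
print(moves(st,(.6113,.0877,.15),np.radians(59.7)))
```

```text
ball [[0.55053778 0.14879389 0.017     ]]
[[0.6499 0.3266 0.05  ]
 [0.5892 0.328  0.05  ]
 [0.5292 0.3305 0.05  ]
 [0.4689 0.3319 0.05  ]]
yaw -0.02936111506118004 len 0.18106405780896043 mid [0.55943919 0.32923398 0.05      ] [0.55919472 0.32925849 0.05      ]
(array([-20.524, -13.253,   4.252]), [np.float64(15.77), np.float64(-14.23)])
```

>>> {"op": "drive_tool", "data": {
  "increments": [
    [[-10, -6.5, 0], 8],
    [[-10, -6.5, 0], 8],
    [[-10, -6.5, 0], 8],
    [[-10, -6.5, 0], 8],
    [[-10, -6.5, 0], 8],
    [[-10, -6.5, 0], 8],
    [[-10, -6.5, 0], 8],
    [[-10, -6.5, 0], 8]
  ],
  "fingers": 60,
  "squeeze": 60
}}

```text
time_s: 1.67
position: [0.4522, 0.3454, 0.2569]
tool_rot: [3.14, 0.004, 1.841]
contact_force: [0.4, -0.6, 0.4]
finger_gap: 0.7
```

```bash
cat > go.py <<'E'
import sys
from h import *
from bench import arm
st=arm.get_state()
x,y,z,yaw=map(float,sys.argv[1:5])
print(round(st["time_s"],2),np.round(st["position"],4),np.round(st["tool_rot"],4),"q",np.round(st["q"],2),"F",np.round(st["contact_force"],1),"gap",round(st["finger_gap"]*85.4,1))
print(*moves(st,(x,y,z),np.radians(yaw)))
E
python3 go.py .6113 .0877 .15 59.7
```

```text
1.67 [0.4522 0.3454 0.2569] [3.1396 0.0043 1.8415] q [-0.9   0.29  0.21  1.8  -0.06  1.05 -0.39] F [ 0.4 -0.6  0.4] gap 59.8
[-11.614   3.367   4.334] [np.float64(7.63), np.float64(-22.37)]
```

>>> {"op": "drive_tool", "data": {
  "increments": [
    [[-6, 1.7, 2], 4],
    [[-11.6, 3.4, 2], 7.6],
    [[-11.6, 3.4, 2], 7.6],
    [[-11.6, 3.4, 4.3], 7.6],
    [[-11.6, 3.4, 4.3], 7.6],
    [[-11.6, 3.4, 4.3], 7.6],
    [[-11.6, 3.4, 4.3], 7.6],
    [[-11.6, 3.4, 4.3], 7.6]
  ]
}}

```text
time_s: 2.33
position: [0.6114, 0.0963, 0.1476]
tool_rot: [3.141, 0.002, 1.057]
contact_force: [0.8, 0.1, -0.4]
finger_gap: 0.699
```

```bash
python3 go.py .6113 .0877 .05 59.7
```

```text
2.33 [0.6114 0.0963 0.1476] [3.1409e+00 1.5000e-03 1.0569e+00] q [-0.53  0.51  0.42  1.8  -0.26  0.89 -0.51] F [ 0.8  0.1 -0.4] gap 59.7
[-0.295  0.164  3.904] [np.float64(30.14), np.float64(0.14), np.float64(-29.86)]
```

>>> {"op": "drive_tool", "data": {
  "increments": [
    [[0, 0, 1], 0],
    [[0, 0, 2], 0],
    [[0, 0, 2], 0],
    [[0, 0, 2], 0],
    [[0, 0, 2], 0]
  ]
}}

```text
time_s: 2.75
position: [0.6112, 0.1001, 0.1]
tool_rot: [3.14, -0.001, 1.061]
contact_force: [1.0, 1.1, 0.3]
finger_gap: 0.705
```

```bash
python3 go.py .6113 .0877 .045 59.7
python3 - <<'E'
from bench import arm
import cv2
p=arm.get_image("top");cv2.imwrite("pics/top1.png",cv2.resize(p["pixels"][130:290,110:310],None,fx=4,fy=4,interpolation=cv2.INTER_CUBIC))
p=arm.get_image("side");cv2.imwrite("pics/side1.png",cv2.resize(p["pixels"][90:240,200:400],None,fx=4,fy=4,interpolation=cv2.INTER_CUBIC))
E
```

```text
2.75 [0.6112 0.1001 0.1   ] [ 3.1404e+00 -1.4000e-03  1.0612e+00] q [-0.51  0.57  0.39  1.83 -0.29  0.8  -0.48] F [1.  1.1 0.3] gap 60.2
[-0.432  0.244  2.198] [np.float64(30.18), np.float64(0.18), np.float64(-29.82)]
```

View pics/side1.png

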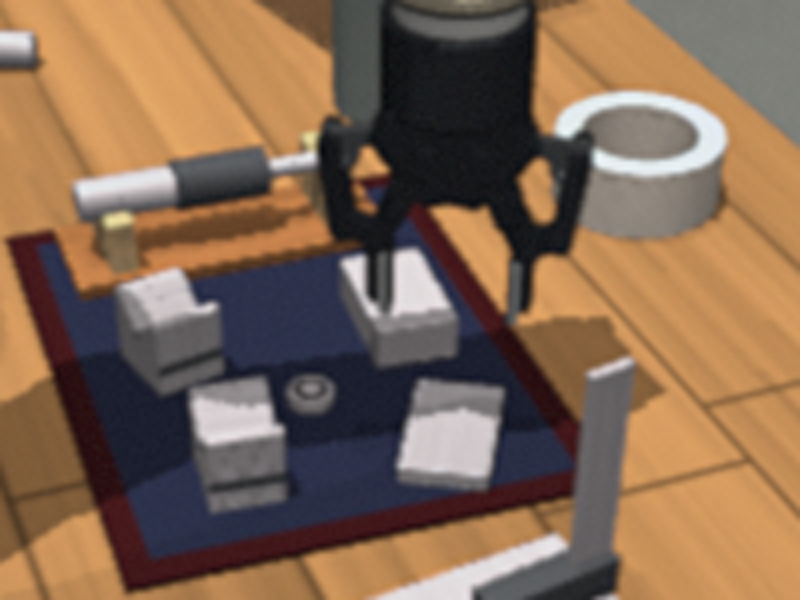

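>>> {"op": "drive_tool", "data": {
  "increments": [
    [[-0.43, 0.24, 0], 0.2],
    [[-0.43, 0.24, 0.7], 0.2],
    [[-0.43, 0.24, 1.4], 0.2],
    [[-0.43, 0.24, 2.1], 0.2],
    [[-0.43, 0.24, 2.3], 0.2],
    [[-0.43, 0.24, 2.4], 0.2],
    [[-0.43, 0.24, 2.4], 0.2],
    [[-0.43, 0.24, 2.4], 0.2]
  ]
}}

```text
time_s: 3.52
position: [0.6112, 0.0869, 0.0399]
tool_rot: [3.14, -0.001, 1.039]
contact_force: [-0.2, -0.2, 0.2]
finger_gap: 0.702
```

```bash
python3 go.py .6113 .0877 .032 59.7
cat > snap.py <<'E'
import sys,cv2
from bench import arm
cam,n,x0,y0,x1,y1=sys.argv[1],sys.argv[2],*map(int,sys.argv[3:7])
p=arm.get_image(cam);f=min(800/(x1-x0),600/(y1-y0))
cv2.imwrite(f"pics/{n}.png",cv2.resize(p["pixels"][y0:y1,x0:x1],None,fx=f,fy=f,interpolation=cv2.INTER_CUBIC))
cv2.imwrite(f"pics/{n}_raw.png",p["pixels"])
E
python3 snap.py side side2 230 110 390 230
```

```text
3.52 [0.6112 0.0869 0.0399] [ 3.1401e+00 -1.2000e-03  1.0388e+00] q [-0.46  0.65  0.35  1.86 -0.34  0.69 -0.45] F [-0.2 -0.2  0.2] gap 60.0
[ 0.029 -0.013  0.317] [np.float64(29.97), np.float64(-0.03), np.float64(-30.03)]
```

View pics/side2.png

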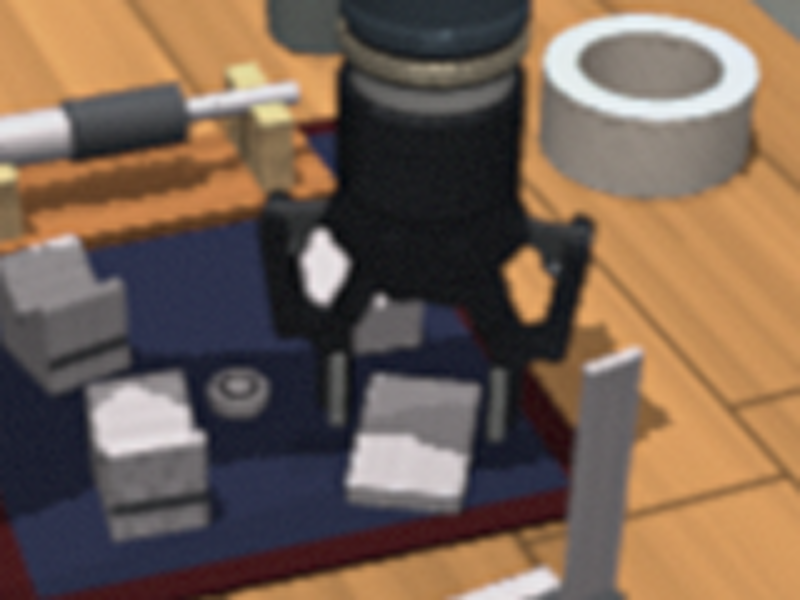

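>>> {"op": "drive_tool", "data": {
  "increments": [
    [[0, 0, 0.3], 0],
    [[0, 0, 0.35], 0],
    [[0, 0, 0.4], 0],
    [[0, 0, 0.4], 0],
    [[0, 0, 0.4], 0]
  ]
}}

```text
time_s: 3.98
position: [0.6103, 0.0871, 0.0287]
tool_rot: [-3.141, 0.0, 1.039]
contact_force: [0.1, 0.2, -0.5]
finger_gap: 0.703
```

```bash
python3 go.py .6113 .0877 .028 59.7;python3 snap.py side side3 230 110 390 230
```

```text
3.98 [0.6103 0.0871 0.0287] [-3.1414e+00  1.0000e-04  1.0393e+00] q [-0.46  0.67  0.35  1.86 -0.34  0.67 -0.44] F [ 0.1  0.2 -0.5] gap 60.1
[0.04  0.022 0.029] [np.float64(29.97), np.float64(-0.03), np.float64(-30.03)]
```

View pics/side3.png

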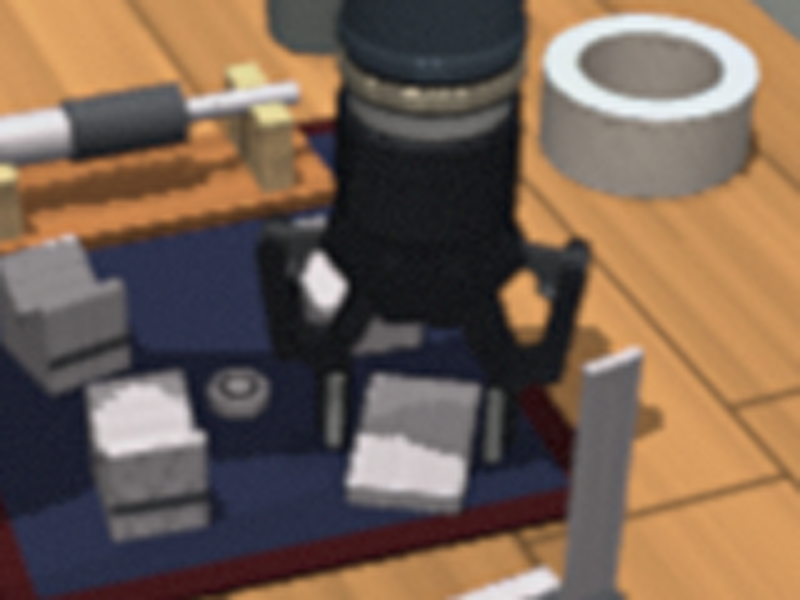

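>>> {"op": "drive_tool", "data": {
  "increments": [
    [[0, 0, 0.05], 0],
    [[0, 0, 0.1], 0],
    [[0, 0, 0.13], 0],
    [[0, 0, 0.13], 0]
  ]
}}

```text
time_s: 4.37
position: [0.6102, 0.0871, 0.0253]
tool_rot: [-3.141, 0.0, 1.039]
contact_force: [0.7, -0.2, 0.6]
finger_gap: 0.7
```

>>> {"op": "drive_tool", "data": {
  "increments": [
    [[0, 0, 0], 0],
    [[0, 0, 0], 0],
    [[0, 0, 0], 0],
    [[0, 0, 0], 0],
    [[0, 0, 0], 0],
    [[0, 0, 0], 0]
  ],
  "fingers": 40,
  "squeeze": 60
}}

```text
time_s: 4.87
position: [0.6113, 0.0869, 0.0269]
tool_rot: [3.14, -0.001, 1.039]
contact_force: [-0.5, -0.4, 6.9]
finger_gap: 0.542
```

```bash
python3 go.py .6113 .0877 .028 59.7;python3 snap.py side side4 230 110 390 230
```

```text
4.87 [0.6113 0.0869 0.0269] [ 3.1404e+00 -1.4000e-03  1.0388e+00] q [-0.46  0.67  0.34  1.86 -0.35  0.66 -0.44] F [-0.5 -0.4  6.9] gap 46.3
[ 0.027 -0.014 -0.045] [np.float64(29.97), np.float64(-0.03), np.float64(-30.03)]
```

View pics/side4.png

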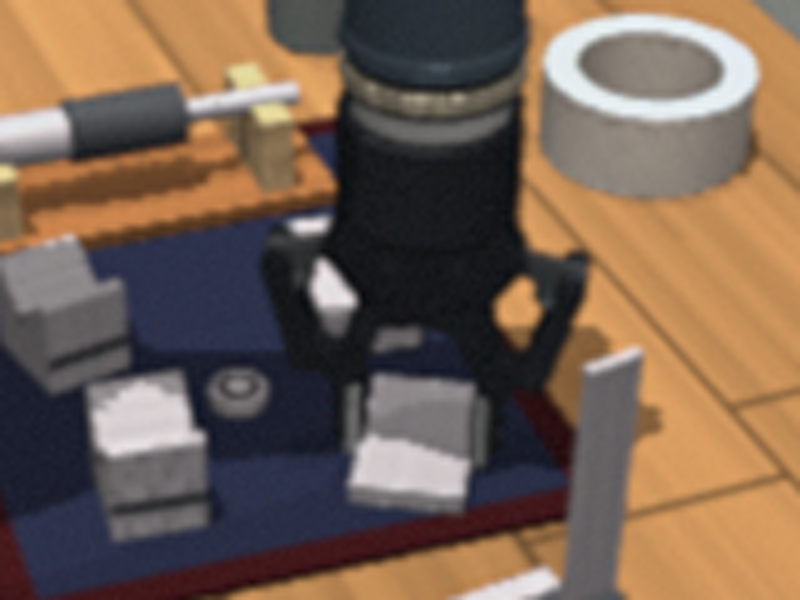

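>>> {"op": "drive_tool", "data": {
  "increments": [
    [[0, 0, -0.2], 0],
    [[0, 0, -0.6], 0],
    [[0, 0, -1.2], 0],
    [[0, 0, -2], 0],
    [[0, 0, -3], 0],
    [[0, 0, -4], 0],
    [[0, 0, -4], 0]
  ],
  "squeeze": 80
}}

```text
time_s: 5.5
position: [0.6133, 0.0871, 0.1306]
tool_rot: [3.135, -0.006, 1.039]
contact_force: [0.7, 0.6, -1.5]
finger_gap: 0.535
```

```bash
python3 - <<'E'
from h import *
C=np.array([.522,-.2097]);a=.105
def P(X,Y): return np.round(C+X*np.array([np.cos(a),np.sin(a)])+Y*np.array([-np.sin(a),np.cos(a)]),4)
print("thinV",P(-.035,-.06),"thickV",P(-.035,.06),"shaftgrip",P(-.035,.017),"yaw",np.degrees(a)+90)
E
python3 go.py .4935 -.273 .13 96;python3 snap.py side side5 230 110 390 230
```

```text
thinV [ 0.4935 -0.273 ] thickV [ 0.4809 -0.1537] shaftgrip [ 0.4854 -0.1965] yaw 96.01605684887365
5.5 [0.6133 0.0871 0.1306] [ 3.1351 -0.006   1.0389] q [-0.51  0.53  0.41  1.82 -0.28  0.84 -0.5 ] F [ 0.7  0.6 -1.5] gap 45.7
[-14.845   3.176  -0.044] [np.float64(23.92), np.float64(-6.08)]
```

View pics/side5.png

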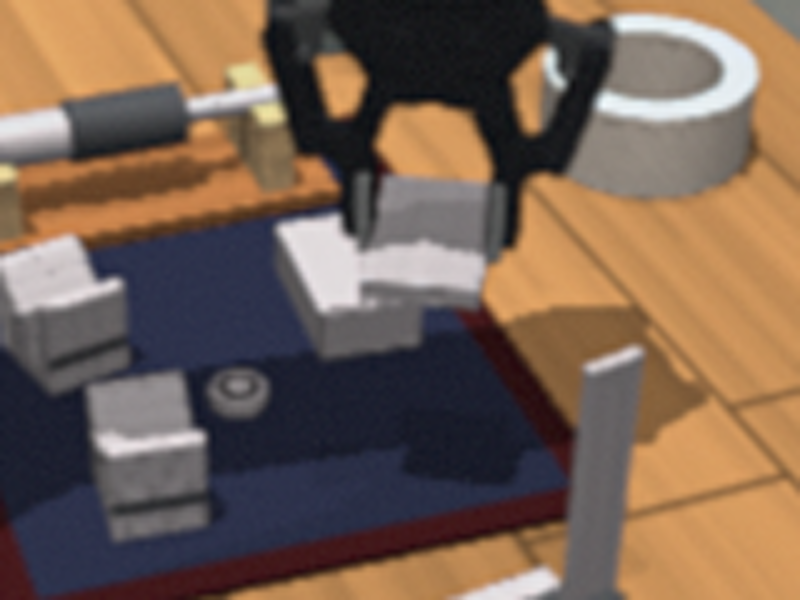

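```bash
python3 go.py .47 .06 .2 78; python3 go.py .4935 -.273 .16 96
```

```text
5.55 [0.6119 0.0872 0.1283] [ 3.1377 -0.0038  1.0392] q [-0.51  0.53  0.41  1.82 -0.28  0.84 -0.5 ] F [ 0.3  0.4 -2.7] gap 45.6
[-3.805 -4.331 -2.902] [np.float64(26.92), np.float64(-3.08), np.float64(-33.08)]
5.55 [0.6119 0.0872 0.1283] [ 3.1377 -0.0038  1.0392] q [-0.51  0.53  0.41  1.82 -0.28  0.84 -0.5 ] F [ 0.3  0.4 -2.7] gap 45.6
[-14.817   3.225  -1.314] [np.float64(23.92), np.float64(-6.08)]
```

>>> {"op": "drive_tool", "data": {
  "increments": [
    [[-1.0, -1.1, -1.2], -0.5],
    [[-2.0, -2.2, -2.4], -1],
    [[-3.0, -3.3, -2.9], -2],
    [[-3.8, -4.3, -2.9], -3],
    [[-3.8, -4.3, -2.9], -3],
    [[-3.8, -4.3, -2.9], -3],
    [[-3.8, -4.3, -2.9], -3]
  ]
}}

```text
time_s: 6.13
position: [0.4692, 0.0598, 0.1975]
tool_rot: [-3.141, -0.0, 1.353]
contact_force: [0.4, 1.0, -4.5]
finger_gap: 0.539
```

```bash
python3 go.py .4935 -.273 .16 96
```

```text
6.13 [0.4692 0.0598 0.1975] [-3.1411e+00 -1.0000e-04  1.3531e+00] q [-0.56  0.21  0.4   2.08 -0.11  0.87 -0.32] F [ 0.4  1.  -4.5] gap 46.0
[-12.79    3.824   1.498] [np.float64(26.92), np.float64(-3.08), np.float64(-33.08)]
```

>>> {"op": "drive_tool", "data": {
  "increments": [
    [[-1.6, 0.5, 0], -0.5],
    [[-3.2, 1.0, 0], -1],
    [[-4.8, 1.4, 0], -1.5],
    [[-6.4, 1.9, 0], -2],
    [[-8, 2.4, 0], -2.5],
    [[-9.6, 2.9, 0.5], -3],
    [[-11.2, 3.35, 1.0], -3],
    [[-12.4, 3.7, 1.5], -3]
  ]
}}

```text
time_s: 6.8
position: [0.4941, -0.2663, 0.1595]
tool_rot: [3.141, 0.002, 1.667]
contact_force: [1.7, -0.6, -2.6]
finger_gap: 0.537
```

>>> {"op": "drive_tool", "data": {
  "increments": [
    [[-0.2, 0.05, 0], 0],
    [[-0.4, 0.1, 0], -0.1],
    [[-0.4, 0.1, 0], -0.1],
    [[-0.4, 0.1, 0], -0.1]
  ]
}}

```text
time_s: 7.13
position: [0.4974, -0.2715, 0.1601]
tool_rot: [-3.141, -0.001, 1.68]
contact_force: [0.5, -0.3, -2.7]
finger_gap: 0.536
```

```bash
python3 go.py .4935 -.273 .09 96;python3 snap.py side side6 200 180 480 390;python3 snap.py top top6 290 90 500 290
```

```text
7.13 [ 0.4974 -0.2715  0.1601] [-3.1412e+00 -9.0000e-04  1.6799e+00] q [ 0.07  0.42  0.46  1.91 -0.24  0.86  0.77] F [ 0.5 -0.3 -2.7] gap 45.8
[-0.046 -0.161  2.803] [np.float64(30.04), np.float64(0.04), np.float64(-29.96)]
```

View pics/side6.png

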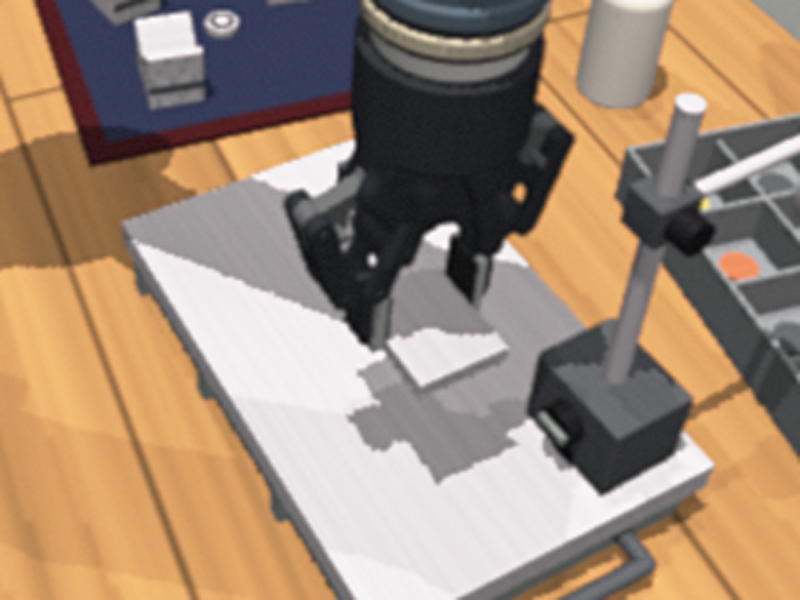

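View pics/top6.png

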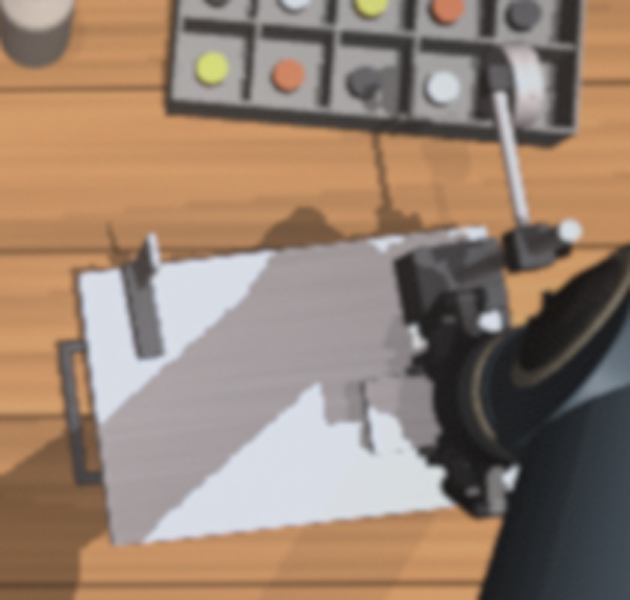

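>>> {"op": "drive_tool", "data": {
  "increments": [
    [[-0.04, -0.3, 0], 0],
    [[-0.04, -0.56, 0.8], 0],
    [[-0.04, -0.56, 1.6], 0],
    [[-0.04, -0.56, 2.4], 0],
    [[-0.04, -0.56, 2.9], 0],
    [[-0.04, -0.56, 3.1], 0],
    [[-0.04, -0.56, 3.2], 0],
    [[-0.04, -0.56, 3.2], 0]
  ]
}}

```text
time_s: 7.9
position: [0.4829, -0.2751, 0.0807]
tool_rot: [3.141, 0.0, 1.678]
contact_force: [-0.3, -0.5, -2.8]
finger_gap: 0.536
```

```bash
python3 go.py .4836 -.274 .0725 96;python3 snap.py side side7 270 230 470 380
```

```text
7.9 [ 0.4829 -0.2751  0.0807] [3.1412e+00 1.0000e-04 1.6783e+00] q [ 0.13  0.52  0.41  1.99 -0.32  0.69  0.84] F [-0.3 -0.5 -2.8] gap 45.8
[0.042 0.033 0.33 ] [np.float64(30.03), np.float64(0.03), np.float64(-29.97)]
```

View pics/side7.png

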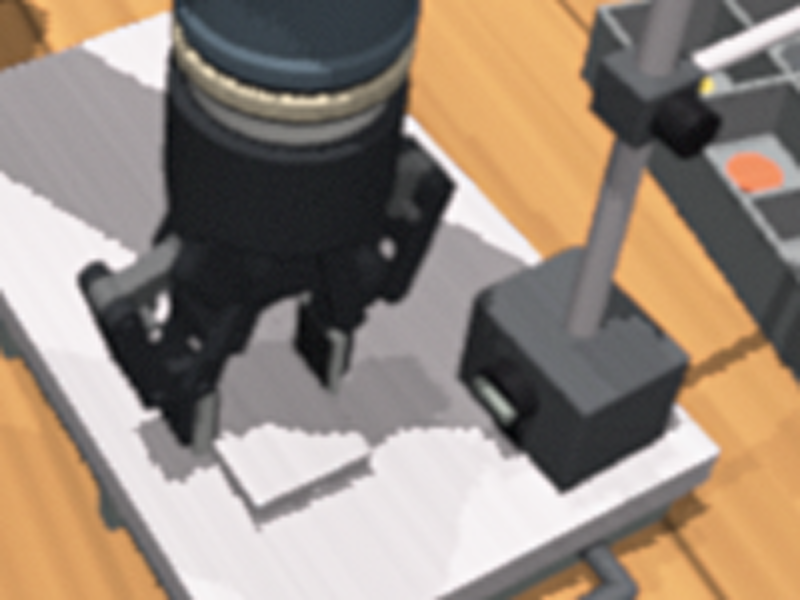

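Clear of the gauge. Lower in small steps until contact.

>>> {"op": "drive_tool", "data": {
  "increments": [
    [[0, 0, 0.1], 0],
    [[0, 0, 0.2], 0],
    [[0, 0, 0.26], 0],
    [[0, 0, 0.3], 0],
    [[0, 0, 0.3], 0]
  ]
}}

```text
time_s: 8.37
position: [0.4827, -0.2752, 0.0731]
tool_rot: [3.141, -0.0, 1.678]
contact_force: [-0.8, -0.5, -2.7]
finger_gap: 0.538
```

>>> {"op": "drive_tool", "data": {
  "increments": [
    [[0, 0, 0.03], 0],
    [[0, 0, 0.06], 0],
    [[0, 0, 0.08], 0],
    [[0, 0, 0.08], 0]
  ]
}}

```text
time_s: 8.7
position: [0.4827, -0.2753, 0.073]
tool_rot: [3.141, -0.001, 1.678]
contact_force: [-3.9, 2.9, 13.7]
finger_gap: 0.538
```

Contact. Release with a slight opening, then rise.

>>> {"op": "drive_tool", "data": {
  "increments": [
    [[0, 0, -0.02], 0],
    [[0, 0, -0.03], 0],
    [[0, 0, -0.05], 0],
    [[0, 0, -0.05], 0],
    [[0, 0, -0.05], 0],
    [[0, 0, -0.05], 0]
  ],
  "fingers": 58
}}

```text
time_s: 9.2
position: [0.4826, -0.2752, 0.0721]
tool_rot: [-3.141, -0.0, 1.678]
contact_force: [0.6, 0.7, 0.3]
finger_gap: 0.673
```

>>> {"op": "drive_tool", "data": {
  "increments": [
    [[0, 0, -0.5], 0],
    [[0, 0, -1.5], 0],
    [[0, 0, -3], 0],
    [[0, 0, -4.5], 0],
    [[0, 0, -5], 0],
    [[0, 0, -5], 0]
  ]
}}

```text
time_s: 9.7
position: [0.4847, -0.2767, 0.2022]
tool_rot: [3.134, 0.004, 1.678]
contact_force: [0.1, -0.6, -0.6]
finger_gap: 0.677
```

```bash
python3 go.py .47 .03 .2 90;python3 snap.py side side8 270 230 470 380
```

```text
9.7 [ 0.4847 -0.2767  0.2022] [3.1335 0.004  1.6776] q [ 0.06  0.35  0.49  1.9  -0.21  0.93  0.75] F [ 0.1 -0.6 -0.6] gap 57.8
[12.263  0.723  0.046] [np.float64(31.02), np.float64(1.02), np.float64(-28.98)]
```

View pics/side8.png

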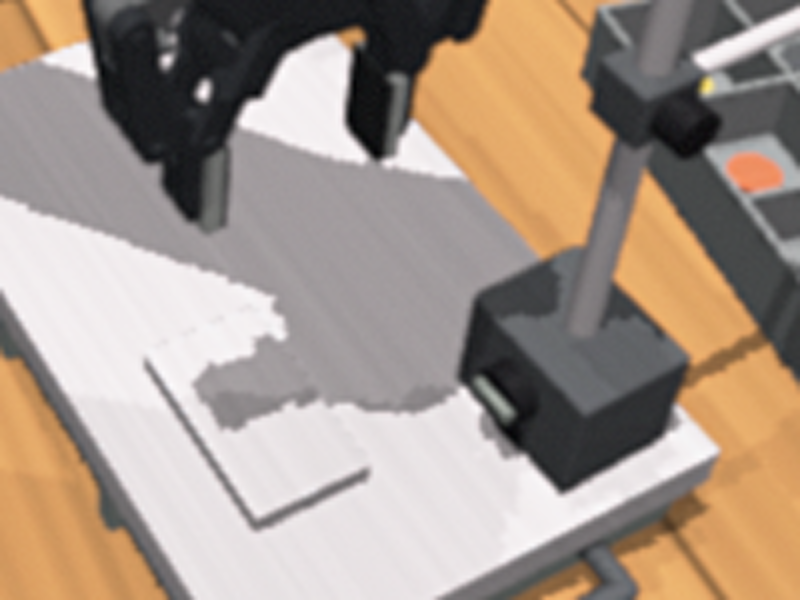

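```bash
python3 go.py .4923 .1001 .18 172.8
python3 - <<'E'
from h import *
_,K,T=load("side0")
c=np.array([[147,359],[258,527],[369,470]])/4+[270,230]-.375
P=deproj(c,.060,K,T);print(P); print((P[0]+P[2])/2, np.linalg.norm(P[0]-P[1]),np.linalg.norm(P[2]-P[1]))
E
```

```text
9.75 [ 0.4836 -0.2758  0.1998] [3.1372e+00 1.8000e-03 1.6780e+00] q [ 0.06  0.36  0.49  1.91 -0.21  0.93  0.75] F [-0.3  0.5 -0.1] gap 58.2
[14.912  1.953  0.774] [np.float64(17.22), np.float64(-12.78)]
[[ 0.45473594 -0.24253164  0.06      ]
 [ 0.46270369 -0.32141494  0.06      ]
 [ 0.50913409 -0.31503705  0.06      ]]
[ 0.48193501 -0.27878435  0.06      ] 0.07928467016148737 0.04686640028204466
```

>>> {"op": "drive_tool", "data": {
  "increments": [
    [[1.6, 0, 0], -1],
    [[3.2, 0, 0], -2],
    [[4.8, 0, 0], -3],
    [[6.4, 0.2, 0], -4],
    [[8, 0.5, 0], -5],
    [[9.6, 1.0, 0], -6],
    [[11.2, 1.4, 0], -7],
    [[12.8, 1.9, 0], -8]
  ],
  "fingers": 65
}}

```text
time_s: 10.42
position: [0.4941, 0.0497, 0.1963]
tool_rot: [-3.14, -0.002, 2.521]
contact_force: [0.7, 0.4, 0.3]
finger_gap: 0.761
```

```bash
python3 go.py .4923 .1001 .13 172.8
```

```text
10.42 [0.4941 0.0497 0.1963] [-3.1398e+00 -2.0000e-03  2.5209e+00] q [-0.35  0.25  0.19  2.02 -0.06  0.88  0.83] F [0.7 0.4 0.3] gap 65.0
[1.227 1.603 2.652] [np.float64(25.27), np.float64(-4.73)]
```

>>> {"op": "drive_tool", "data": {
  "increments": [
    [[1, 1.4, 0.5], -1.2],
    [[1, 1.4, 1], -2.4],
    [[1, 1.4, 1.5], -3.6],
    [[1, 1.4, 2], -4.6],
    [[1, 1.4, 2.4], -4.6],
    [[1, 1.4, 2.4], -4.6],
    [[1, 1.4, 2.4], -4.6]
  ]
}}

```text
time_s: 11.0
position: [0.4951, 0.0904, 0.1364]
tool_rot: [-3.141, -0.002, 2.995]
contact_force: [-0.1, 0.8, 0.3]
finger_gap: 0.763
```

```bash
python3 go.py .4923 .1001 .070 172.8
```

```text
11.0 [0.4951 0.0904 0.1364] [-3.1406e+00 -2.3000e-03  2.9946e+00] q [-0.33  0.34  0.08  2.06 -0.04  0.75  1.2 ] F [-0.1  0.8  0.3] gap 65.2
[0.163 0.372 2.657] [np.float64(29.8), np.float64(-0.2), np.float64(-30.2)]
```

>>> {"op": "drive_tool", "data": {
  "increments": [
    [[0.16, 0.37, 0.6], -0.2],
    [[0.16, 0.37, 1.4], -0.2],
    [[0.16, 0.37, 2.2], -0.2],
    [[0.16, 0.37, 2.5], -0.2],
    [[0.16, 0.37, 2.5], -0.2],
    [[0.16, 0.37, 2.5], -0.2]
  ]
}}

```text
time_s: 11.5
position: [0.4936, 0.1005, 0.0753]
tool_rot: [3.141, 0.001, 3.017]
contact_force: [0.3, -0.0, 0.4]
finger_gap: 0.762
```

```bash
python3 go.py .4923 .1001 .035 172.8;python3 snap.py side side9 200 110 360 230
```

```text
11.5 [0.4936 0.1005 0.0753] [3.1415e+00 5.0000e-04 3.0173e+00] q [-0.33  0.44  0.06  2.1  -0.04  0.61  1.2 ] F [ 0.3 -0.   0.4] gap 65.0
[ 0.052 -0.021  1.612] [np.float64(30.01), np.float64(0.01), np.float64(-29.99)]
```

View pics/side9.png

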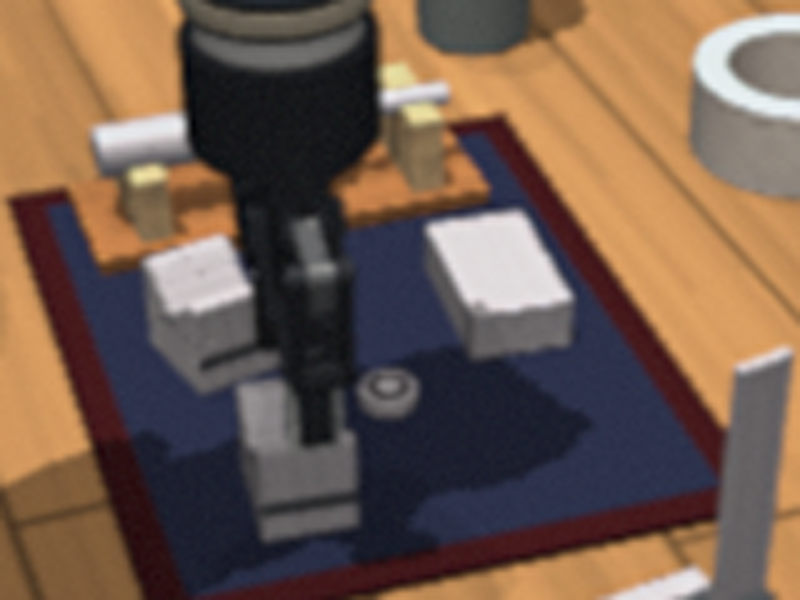

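>>> {"op": "drive_tool", "data": {
  "increments": [
    [[0.03, 0, 0.4], 0],
    [[0.05, 0, 0.8], 0],
    [[0.05, 0, 1.2], 0],
    [[0.05, 0, 1.5], 0],
    [[0.05, 0, 1.6], 0],
    [[0.05, 0, 1.6], 0],
    [[0.05, 0, 1.6], 0]
  ]
}}

```text
time_s: 12.13
position: [0.4919, 0.1007, 0.0345]
tool_rot: [-3.141, -0.001, 3.018]
contact_force: [-0.2, 0.8, -0.0]
finger_gap: 0.756
```

>>> {"op": "drive_tool", "data": {
  "increments": [
    [[0, 0, 0], 0],
    [[0, 0, 0], 0],
    [[0, 0, 0], 0],
    [[0, 0, 0], 0],
    [[0, 0, 0], 0],
    [[0, 0, 0], 0]
  ],
  "fingers": 42,
  "squeeze": 90
}}

```text
time_s: 12.63
position: [0.4924, 0.1003, 0.0354]
tool_rot: [-3.142, 0.001, 3.018]
contact_force: [-1.5, -2.2, 6.4]
finger_gap: 0.576
```

>>> {"op": "drive_tool", "data": {
  "increments": [
    [[0, 0, -0.4], 0],
    [[0, 0, -1], 0],
    [[0, 0, -2], 0],
    [[0, 0, -3], 0],
    [[0, 0, -4], 0],
    [[0, 0, -5], 0],
    [[0, 0, -6], 0],
    [[0, 0, -6], 0]
  ]
}}

```text
time_s: 13.3
position: [0.494, 0.1017, 0.1889]
tool_rot: [3.138, 0.007, 3.019]
contact_force: [1.5, -0.2, -6.4]
finger_gap: 0.573
```

```bash
python3 go.py .4835 -.276 .18 96;python3 snap.py side side10 200 80 360 200
```

```text
13.3 [0.494  0.1017 0.1889] [3.1377 0.0074 3.0188] q [-0.35  0.26  0.07  2.02 -0.03  0.86  1.19] F [ 1.5 -0.2 -6.4] gap 49.0
[ -1.433 -15.047   0.308] [np.float64(12.83), np.float64(-17.17)]
```

View pics/side10.png

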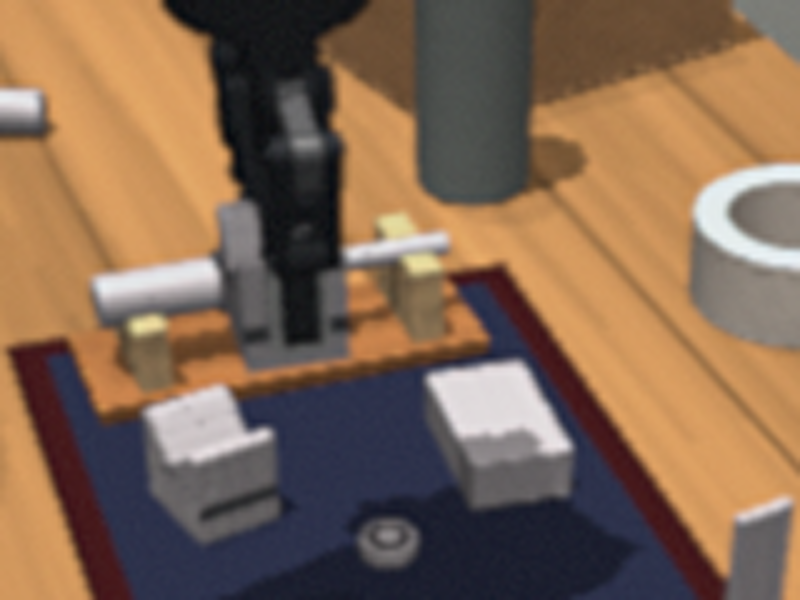

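>>> {"op": "drive_tool", "data": {
  "increments": [
    [[-0.1, -1.4, 0], 1],
    [[-0.2, -2.8, 0], 2],
    [[-0.3, -4.4, 0], 3],
    [[-0.5, -6, 0], 4],
    [[-0.7, -7.6, 0], 5],
    [[-0.9, -9.2, 0], 6],
    [[-1.0, -10.8, 0], 7],
    [[-1.2, -12.4, 0], 8]
  ]
}}

```text
time_s: 14.02
position: [0.4812, -0.2114, 0.1822]
tool_rot: [-3.138, -0.004, 2.176]
contact_force: [1.0, 0.3, -6.8]
finger_gap: 0.573
```

```bash
python3 go.py .4835 -.276 .18 96
```

```text
14.02 [ 0.4812 -0.2114  0.1822] [-3.1384 -0.0043  2.1758] q [ 0.03  0.32  0.38  1.98 -0.15  0.87  1.09] F [ 1.   0.3 -6.8] gap 49.0
[-2.179 -1.393  0.084] [np.float64(4.78), np.float64(-25.22)]
```

>>> {"op": "drive_tool", "data": {
  "increments": [
    [[-1, -0.6, 0], 1.1],
    [[-1.9, -1.2, 0], 2.2],
    [[-1.9, -1.2, 0], 3.3],
    [[-1.9, -1.2, 0], 4.6],
    [[-1.9, -1.2, 0], 4.6],
    [[-1.9, -1.2, 0], 4.6]
  ]
}}

```text
time_s: 14.52
position: [0.4851, -0.2655, 0.1825]
tool_rot: [-3.138, -0.002, 1.702]
contact_force: [0.7, -0.6, -6.0]
finger_gap: 0.578
```

```bash
python3 go.py .483 -.276 .11 96
```

```text
14.52 [ 0.4851 -0.2655  0.1825] [-3.1376e+00 -2.0000e-03  1.7021e+00] q [ 0.04  0.38  0.5   1.92 -0.22  0.9   0.77] F [ 0.7 -0.6 -6. ] gap 49.3
[-0.411 -0.129  2.901] [np.float64(30.25), np.float64(0.25), np.float64(-29.75)]
```

>>> {"op": "drive_tool", "data": {
  "increments": [
    [[-0.4, -0.13, 0.4], 0.25],
    [[-0.4, -0.13, 1], 0.25],
    [[-0.4, -0.13, 1.6], 0.25],
    [[-0.4, -0.13, 2.2], 0.25],
    [[-0.4, -0.13, 2.6], 0.25],
    [[-0.4, -0.13, 2.8], 0.25],
    [[-0.4, -0.13, 2.8], 0.25],
    [[-0.4, -0.13, 2.8], 0.25]
  ]
}}

```text
time_s: 15.18
position: [0.4844, -0.2773, 0.1148]
tool_rot: [3.142, 0.0, 1.673]
contact_force: [-0.0, -0.3, -6.6]
finger_gap: 0.571
```

```bash
python3 go.py .483 -.276 .0915 96;python3 snap.py side side11 270 230 470 380
```

```text
15.18 [ 0.4844 -0.2773  0.1148] [3.1416e+00 1.0000e-04 1.6732e+00] q [ 0.09  0.48  0.46  1.97 -0.3   0.76  0.83] F [-0.  -0.3 -6.6] gap 48.8
[ 0.057 -0.052  0.93 ] [np.float64(29.98), np.float64(-0.02), np.float64(-30.02)]
```

View pics/side11.png

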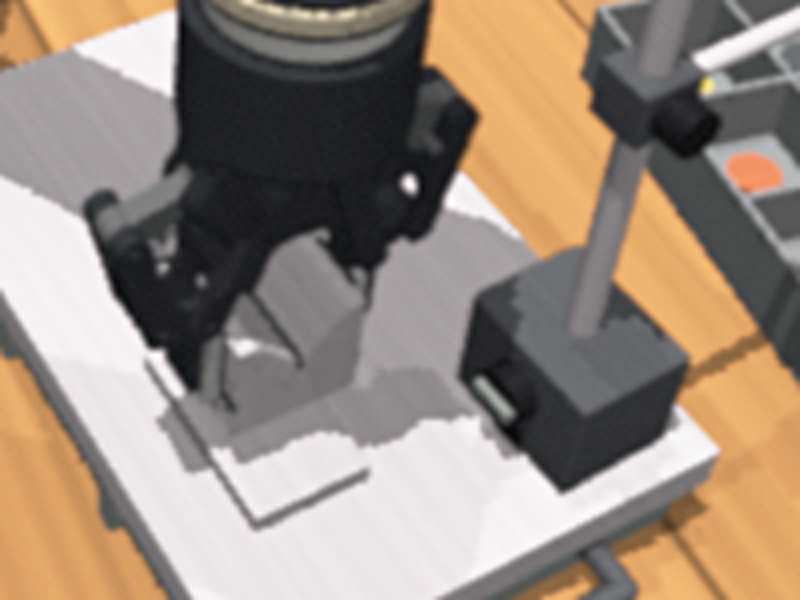

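>>> {"op": "drive_tool", "data": {
  "increments": [
    [[0.05, -0.05, 0.3], 0],
    [[0.05, -0.05, 0.6], 0],
    [[0.05, -0.05, 0.78], 0],
    [[0.05, -0.05, 0.86], 0],
    [[0.05, -0.05, 0.9], 0],
    [[0.05, -0.05, 0.9], 0]
  ]
}}

```text
time_s: 15.73
position: [0.4829, -0.2759, 0.092]
tool_rot: [-3.141, -0.0, 1.673]
contact_force: [0.0, -0.2, -7.0]
finger_gap: 0.579
```

>>> {"op": "drive_tool", "data": {
  "increments": [
    [[0, 0, 0.03], 0],
    [[0, 0, 0.06], 0],
    [[0, 0, 0.08], 0],
    [[0, 0, 0.08], 0]
  ]
}}

```text
time_s: 16.07
position: [0.4832, -0.2762, 0.0914]
tool_rot: [3.141, -0.0, 1.673]
contact_force: [-2.3, 0.4, 5.3]
finger_gap: 0.576
```

>>> {"op": "drive_tool", "data": {
  "increments": [
    [[0, 0, 0], 0],
    [[0, 0, 0], 0],
    [[0, 0, 0], 0],
    [[0, 0, 0], 0],
    [[0, 0, 0], 0]
  ],
  "fingers": 62
}}

```text
time_s: 16.48
position: [0.4832, -0.2761, 0.0904]
tool_rot: [3.141, 0.0, 1.673]
contact_force: [-0.2, -0.7, -0.1]
finger_gap: 0.725
```

>>> {"op": "drive_tool", "data": {
  "increments": [
    [[0, 0, -0.4], 0],
    [[0, 0, -1.2], 0],
    [[0, 0, -2.4], 0],
    [[0, 0, -3.6], 0],
    [[0, 0, -4.4], 0],
    [[0, 0, -4.4], 0]
  ]
}}

```text
time_s: 16.98
position: [0.4853, -0.2778, 0.2055]
tool_rot: [3.133, 0.004, 1.672]
contact_force: [0.8, -0.5, 0.5]
finger_gap: 0.729
```

```bash
python3 go.py .4889 .2138 .18 191.2;python3 snap.py side side12 270 230 470 380
```

```text
16.98 [ 0.4853 -0.2778  0.2055] [3.133  0.0044 1.6724] q [ 0.04  0.35  0.52  1.9  -0.22  0.93  0.76] F [ 0.8 -0.5  0.5] gap 62.2
[19.55   2.131  0.953] [np.float64(14.1), np.float64(-15.9)]
```

View pics/side12.png

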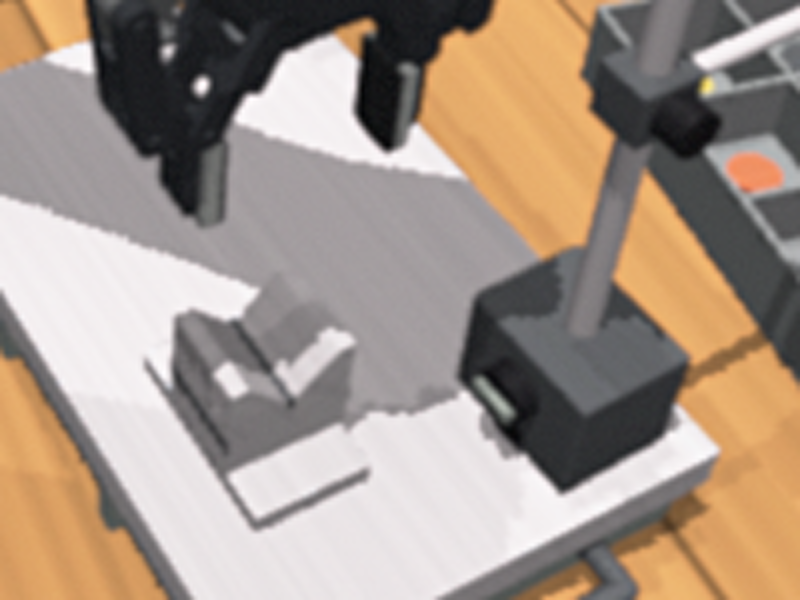

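>>> {"op": "drive_tool", "data": {
  "increments": [
    [[1.6, 0, 0], -1],
    [[3.2, 0, 0], -2],
    [[4.8, 0, 0], -3],
    [[6.4, 0.2, 0], -4],
    [[8, 0.5, 0], -5],
    [[9.6, 1.0, 0], -6],
    [[11.2, 1.4, 0], -7],
    [[12.8, 1.8, 0], -8]
  ],
  "fingers": 64
}}

```text
time_s: 17.7
position: [0.4944, 0.0489, 0.1998]
tool_rot: [-3.141, -0.001, 2.516]
contact_force: [0.5, -0.5, 0.3]
finger_gap: 0.748
```

```bash
python3 go.py .4889 .2138 .16 191.2
```

```text
17.7 [0.4944 0.0489 0.1998] [-3.1408e+00 -1.0000e-03  2.5157e+00] q [-0.37  0.24  0.22  2.02 -0.07  0.89  0.83] F [ 0.5 -0.5  0.3] gap 63.9
[4.039 5.218 1.59 ] [np.float64(22.16), np.float64(-7.84)]
```

>>> {"op": "drive_tool", "data": {
  "increments": [
    [[1, 1.3, 0.4], -1.1],
    [[2, 2.6, 0.8], -2.2],
    [[3, 3.9, 1.2], -3.3],
    [[3.8, 5, 1.5], -4.4],
    [[3.8, 5, 1.5], -5.5],
    [[3.8, 5, 1.5], -6.6],
    [[3.8, 5, 1.5], -7.6],
    [[3.8, 5, 1.5], -7.6]
  ]
}}

```text
time_s: 18.37
position: [0.4914, 0.2039, 0.1617]
tool_rot: [-3.141, -0.002, -2.975]
contact_force: [0.8, -0.0, 0.2]
finger_gap: 0.75
```

```bash
python3 go.py .4889 .2138 .075 191.2
```

```text
18.37 [0.4914 0.2039 0.1617] [-3.1412e+00 -2.4000e-03 -2.9745e+00] q [-0.46  0.35 -0.01  1.97  0.    0.83  1.26] F [ 0.8 -0.   0.2] gap 64.1
[0.023 0.41  3.469] [np.float64(29.73), np.float64(-0.27), np.float64(-30.27)]
```

>>> {"op": "drive_tool", "data": {
  "increments": [
    [[0.02, 0.4, 0.8], -0.25],
    [[0.02, 0.4, 1.8], -0.25],
    [[0.02, 0.4, 2.8], -0.25],
    [[0.02, 0.4, 3.4], -0.25],
    [[0.02, 0.4, 3.4], -0.25],
    [[0.02, 0.4, 3.4], -0.25]
  ]
}}

```text
time_s: 18.87
position: [0.4894, 0.2132, 0.077]
tool_rot: [-3.141, -0.002, -2.953]
contact_force: [-0.3, 1.0, 0.5]
finger_gap: 0.756
```

```bash
python3 go.py .4889 .2138 .035 191.2;python3 snap.py side side13 200 110 360 230
```

```text
18.87 [0.4894 0.2132 0.077 ] [-3.1408e+00 -2.4000e-03 -2.9526e+00] q [-0.48  0.47 -0.02  2.02  0.01  0.65  1.26] F [-0.3  1.   0.5] gap 64.6
[0.012 0.029 1.681] [np.float64(29.94), np.float64(-0.06), np.float64(-30.06)]
```

View pics/side13.png

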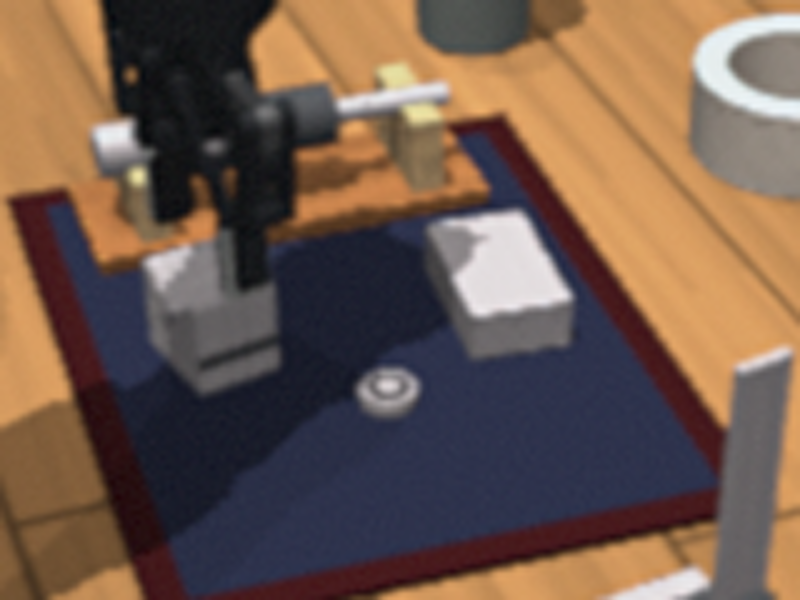

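>>> {"op": "drive_tool", "data": {
  "increments": [
    [[0, 0.03, 0.4], 0],
    [[0, 0.03, 0.8], 0],
    [[0, 0.03, 1.2], 0],
    [[0, 0.03, 1.5], 0],
    [[0, 0.03, 1.7], 0],
    [[0, 0.03, 1.7], 0],
    [[0, 0.03, 1.7], 0]
  ]
}}

```text
time_s: 19.5
position: [0.4898, 0.2144, 0.0349]
tool_rot: [-3.141, -0.001, -2.951]
contact_force: [-0.1, -0.1, 0.2]
finger_gap: 0.755
```

>>> {"op": "drive_tool", "data": {
  "increments": [
    [[0, 0, 0], 0],
    [[0, 0, 0], 0],
    [[0, 0, 0], 0],
    [[0, 0, 0], 0],
    [[0, 0, 0], 0],
    [[0, 0, 0], 0]
  ],
  "fingers": 42
}}

```text
time_s: 20.0
position: [0.4905, 0.2144, 0.0359]
tool_rot: [3.141, 0.001, -2.951]
contact_force: [0.1, -2.1, 5.9]
finger_gap: 0.575
```

>>> {"op": "drive_tool", "data": {
  "increments": [
    [[0, 0, -0.4], 0],
    [[0, 0, -1], 0],
    [[0, 0, -2], 0],
    [[0, 0, -3], 0],
    [[0, 0, -4], 0],
    [[0, 0, -5], 0],
    [[0, 0, -6], 0],
    [[0, 0, -6], 0]
  ]
}}

```text
time_s: 20.67
position: [0.4916, 0.2158, 0.1895]
tool_rot: [3.139, 0.008, -2.95]
contact_force: [1.8, 0.8, -4.8]
finger_gap: 0.572
```

```bash
python3 - <<'E'
import numpy as np
# thick V pos = thinV + 0.12 along plate y
a=.105
print(np.array([.4831,-.276])+.12*np.array([-np.sin(a),np.cos(a)]))
E
python3 go.py .4705 -.1567 .18 96
```

```text
[ 0.47052314 -0.15666089]
20.67 [0.4916 0.2158 0.1895] [ 3.1388  0.0076 -2.9503] q [-0.48  0.31 -0.02  1.94  0.01  0.88  1.26] F [ 1.8  0.8 -4.8] gap 48.9
[  3.664 -14.467   0.313] [np.float64(15.83), np.float64(-14.17)]
```

>>> {"op": "drive_tool", "data": {
  "increments": [
    [[0.3, -1.3, 0], 1.1],
    [[0.7, -2.8, 0], 2.2],
    [[1.1, -4.4, 0], 3.3],
    [[1.5, -6, 0], 4.4],
    [[1.9, -7.6, 0], 5.5],
    [[2.3, -9.2, 0], 6.6],
    [[2.7, -10.8, 0], 7.7],
    [[3.1, -12.2, 0], 8.8]
  ]
}}

```text
time_s: 21.33
position: [0.4697, -0.102, 0.1837]
tool_rot: [-3.139, -0.002, 2.404]
contact_force: [0.9, -0.6, -5.6]
finger_gap: 0.58
```

```bash
python3 go.py .4705 -.1567 .18 96
```

```text
21.33 [ 0.4697 -0.102   0.1837] [-3.1395e+00 -2.1000e-03  2.4044e+00] q [-0.13  0.24  0.3   2.07 -0.1   0.84  1.06] F [ 0.9 -0.6 -5.6] gap 49.6
[-1.495 -1.598  0.147] [np.float64(6.96), np.float64(-23.04)]
```

>>> {"op": "drive_tool", "data": {
  "increments": [
    [[-0.6, -0.6, 0], 1.1],
    [[-1.2, -1.2, 0], 2.2],
    [[-1.4, -1.4, 0], 3.3],
    [[-1.4, -1.4, 0], 4.4],
    [[-1.4, -1.4, 0], 5.5],
    [[-1.4, -1.4, 0], 6.6],
    [[-1.4, -1.4, 0], 6.8],
    [[-1.4, -1.4, 0], 6.8]
  ]
}}

```text
time_s: 22.0
position: [0.4733, -0.1485, 0.1838]
tool_rot: [-3.139, -0.001, 1.701]
contact_force: [-0.0, 0.4, -5.5]
finger_gap: 0.576
```

```bash
python3 go.py .4705 -.1567 .11 96
```

```text
22.0 [ 0.4733 -0.1485  0.1838] [-3.1386e+00 -8.0000e-04  1.7013e+00] q [-0.17  0.28  0.46  2.05 -0.16  0.85  0.52] F [-0.   0.4 -5.5] gap 49.2
[-0.314 -0.146  2.954] [np.float64(30.25), np.float64(0.25), np.float64(-29.75)]
```

>>> {"op": "drive_tool", "data": {
  "increments": [
    [[-0.32, -0.15, 0.4], 0.25],
    [[-0.32, -0.15, 1], 0.25],
    [[-0.32, -0.15, 1.6], 0.25],
    [[-0.32, -0.15, 2.2], 0.25],
    [[-0.32, -0.15, 2.7], 0.25],
    [[-0.32, -0.15, 2.9], 0.25],
    [[-0.32, -0.15, 2.9], 0.25],
    [[-0.32, -0.15, 2.9], 0.25]
  ]
}}

```text
time_s: 22.67
position: [0.4715, -0.158, 0.1125]
tool_rot: [-3.141, 0.0, 1.673]
contact_force: [-0.3, 0.7, -5.9]
finger_gap: 0.572
```

```bash
python3 go.py .4705 -.1567 .082 96;python3 snap.py side side14 230 200 430 350
```

```text
22.67 [ 0.4715 -0.158   0.1125] [-3.1411e+00  1.0000e-04  1.6726e+00] q [-0.1   0.39  0.42  2.11 -0.25  0.69  0.59] F [-0.3  0.7 -5.9] gap 48.8
[ 0.055 -0.036  1.221] [np.float64(29.97), np.float64(-0.03), np.float64(-30.03)]
```

View pics/side14.png

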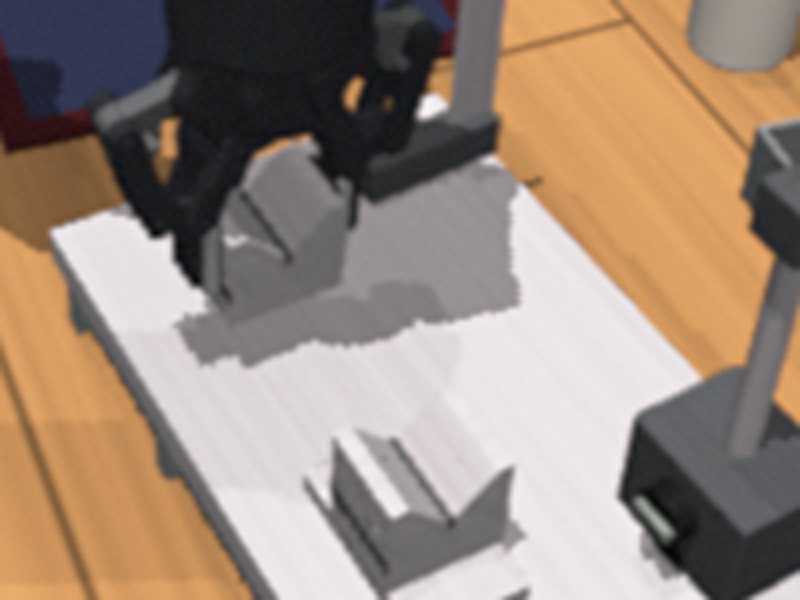

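>>> {"op": "drive_tool", "data": {
  "increments": [
    [[0.05, -0.04, 0.4], 0],
    [[0.05, -0.04, 0.8], 0],
    [[0.05, -0.04, 1.05], 0],
    [[0.05, -0.04, 1.15], 0],
    [[0.05, -0.04, 1.18], 0],
    [[0.05, -0.04, 1.18], 0]
  ]
}}

```text
time_s: 23.22
position: [0.4705, -0.1564, 0.083]
tool_rot: [-3.141, -0.0, 1.673]
contact_force: [-0.1, -0.7, -4.8]
finger_gap: 0.573
```

>>> {"op": "drive_tool", "data": {
  "increments": [
    [[0, 0, 0.03], 0],
    [[0, 0, 0.06], 0],
    [[0, 0, 0.08], 0],
    [[0, 0, 0.08], 0]
  ]
}}

```text
time_s: 23.55
position: [0.4709, -0.1565, 0.0819]
tool_rot: [3.141, -0.0, 1.673]
contact_force: [-2.2, 0.8, 1.6]
finger_gap: 0.575
```

>>> {"op": "drive_tool", "data": {
  "increments": [
    [[0, 0, 0.01], 0],
    [[0, 0, 0.02], 0],
    [[0, 0, 0.02], 0]
  ]
}}

```text
time_s: 23.8
position: [0.4709, -0.1565, 0.0819]
tool_rot: [3.141, -0.0, 1.673]
contact_force: [-3.8, 1.6, 7.2]
finger_gap: 0.57
```

>>> {"op": "drive_tool", "data": {
  "increments": [
    [[0, 0, 0], 0],
    [[0, 0, 0], 0],
    [[0, 0, 0], 0],
    [[0, 0, 0], 0],
    [[0, 0, 0], 0]
  ],
  "fingers": 62
}}

```text
time_s: 24.22
position: [0.4708, -0.1564, 0.0808]
tool_rot: [3.141, 0.0, 1.673]
contact_force: [-0.9, 0.4, 0.2]
finger_gap: 0.723
```

>>> {"op": "drive_tool", "data": {
  "increments": [
    [[0, 0, -0.4], 0],
    [[0, 0, -1.2], 0],
    [[0, 0, -2.4], 0],
    [[0, 0, -3.6], 0],
    [[0, 0, -4.8], 0],
    [[0, 0, -4.8], 0]
  ]
}}

```text
time_s: 24.72
position: [0.4739, -0.1578, 0.2068]
tool_rot: [3.13, 0.003, 1.672]
contact_force: [1.0, -1.0, -0.2]
finger_gap: 0.724
```

```bash
python3 go.py .542 .3297 .18 178.3;python3 snap.py side side15 230 220 430 370;python3 snap.py top top15 300 130 480 280
```

```text
24.72 [ 0.4739 -0.1578  0.2068] [3.1304e+00 2.7000e-03 1.6722e+00] q [-0.17  0.24  0.49  2.03 -0.15  0.89  0.49] F [ 1.  -1.  -0.2] gap 61.9
[19.128  4.675  1.072] [np.float64(16.25), np.float64(-13.75)]
```

View pics/side15.png

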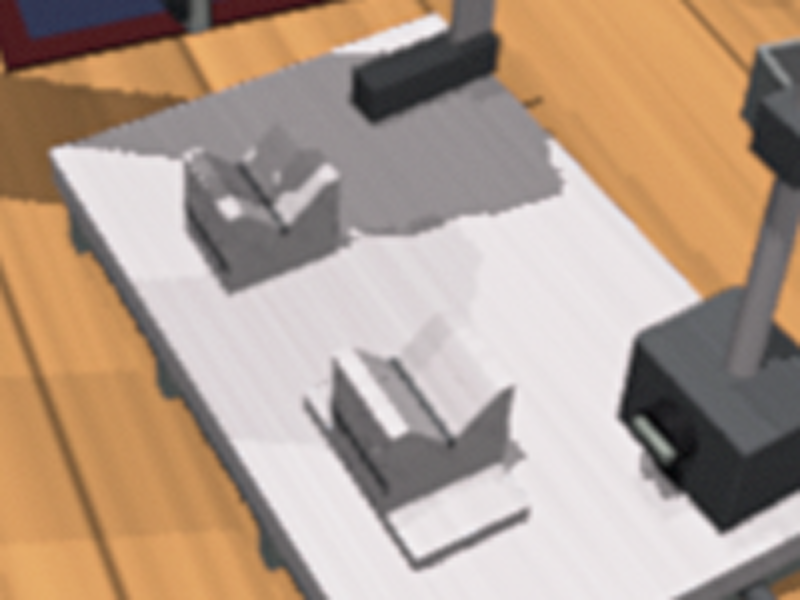

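View pics/top15.png

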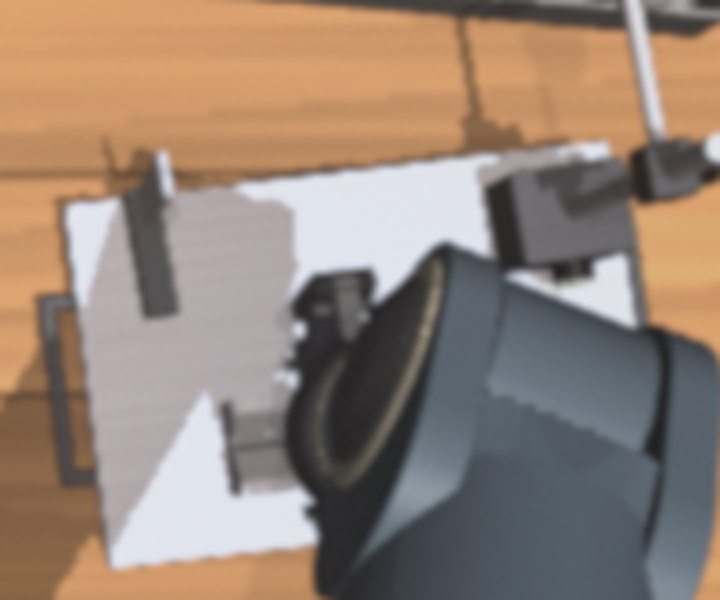

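>>> {"op": "drive_tool", "data": {
  "increments": [
    [[1.6, 0.3, 0], -1],
    [[3.2, 0.7, 0], -2],
    [[4.8, 1.1, 0], -3],
    [[6.4, 1.5, 0], -4],
    [[8, 1.9, 0], -5],
    [[9.6, 2.3, 0], -6],
    [[11.2, 2.7, 0], -7],
    [[12.8, 3.1, 0], -8]
  ],
  "fingers": 56
}}

```text
time_s: 25.48
position: [0.5141, 0.1715, 0.1995]
tool_rot: [-3.139, -0.002, 2.516]
contact_force: [1.0, -0.0, 0.5]
finger_gap: 0.657
```

```bash
python3 go.py .542 .3297 .18 178.3
```

```text
25.48 [0.5141 0.1715 0.1995] [-3.1393e+00 -1.5000e-03  2.5157e+00] q [-0.54  0.31  0.17  1.92 -0.07  0.92  0.61] F [ 1.  -0.   0.5] gap 56.1
[2.802 5.784 0.772] [np.float64(24.31), np.float64(-5.69)]
```

>>> {"op": "drive_tool", "data": {
  "increments": [
    [[0.7, 1.4, 0.2], -1.1],
    [[1.4, 2.8, 0.4], -2.2],
    [[2.1, 4.2, 0.7], -3.3],
    [[2.7, 5.5, 0.7], -4.4],
    [[2.7, 5.5, 0.7], -5.5],
    [[2.7, 5.5, 0.7], -5.6],
    [[2.7, 5.5, 0.7], -5.6]
  ]
}}

```text
time_s: 26.07
position: [0.5412, 0.3194, 0.1817]
tool_rot: [-3.139, -0.003, 3.094]
contact_force: [0.4, 0.0, 0.6]
finger_gap: 0.661
```

```bash
python3 go.py .542 .3297 .10 178.3
```

```text
26.07 [0.5412 0.3194 0.1817] [-3.1391e+00 -2.6000e-03  3.0942e+00] q [-0.61  0.46  0.01  1.73 -0.    0.96  0.93] F [0.4 0.  0.6] gap 56.4
[-0.022  0.42   3.265] [np.float64(29.83), np.float64(-0.17), np.float64(-30.17)]
```

>>> {"op": "drive_tool", "data": {
  "increments": [
    [[-0.02, 0.4, 0.6], -0.15],
    [[-0.02, 0.4, 1.4], -0.15],
    [[-0.02, 0.4, 2.2], -0.15],
    [[-0.02, 0.4, 3.0], -0.15],
    [[-0.02, 0.4, 3.0], -0.15],
    [[-0.02, 0.4, 3.0], -0.15]
  ]
}}

```text
time_s: 26.57
position: [0.542, 0.3293, 0.1067]
tool_rot: [-3.139, -0.003, 3.111]
contact_force: [0.1, -0.3, 0.5]
finger_gap: 0.655
```

```bash
python3 go.py .542 .3297 .054 178.3;python3 snap.py side side16 200 90 320 180;python3 snap.py top top16 110 140 210 260
```

```text
26.57 [0.542  0.3293 0.1067] [-3.1392e+00 -2.6000e-03  3.1106e+00] q [-0.61  0.56  0.    1.77 -0.    0.82  0.93] F [ 0.1 -0.3  0.5] gap 55.9
[-0.006  0.021  2.107] [np.float64(29.99), np.float64(-0.01), np.float64(-30.01)]
```

View pics/side16.png

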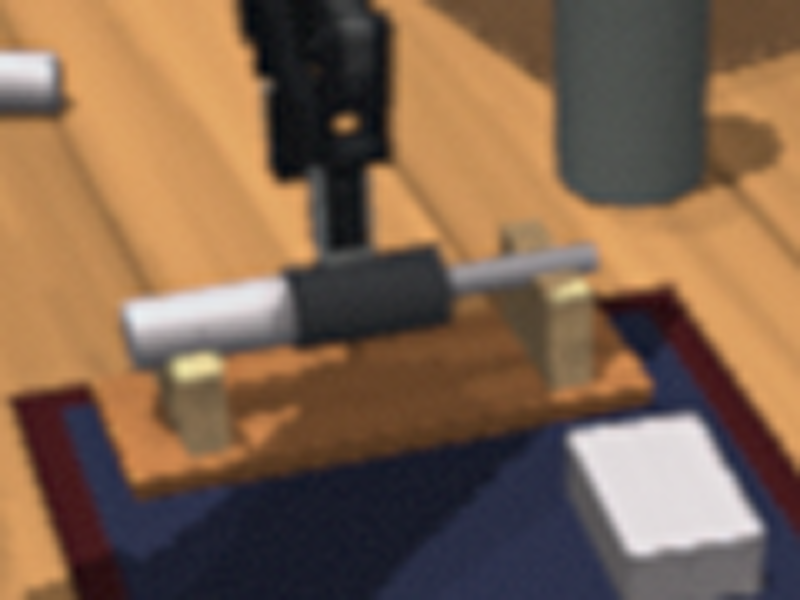

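View pics/top16.png

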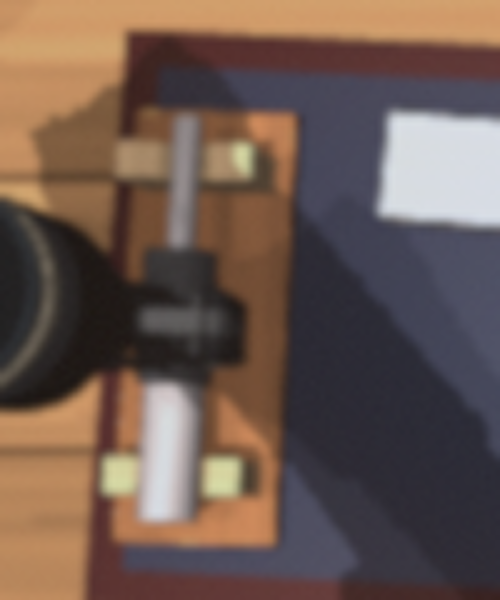

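>>> {"op": "drive_tool", "data": {
  "increments": [
    [[0, 0.02, 0.5], 0],
    [[0, 0.02, 1.0], 0],
    [[0, 0.02, 1.5], 0],
    [[0, 0.02, 1.9], 0],
    [[0, 0.02, 2.1], 0],
    [[0, 0.02, 2.1], 0],
    [[0, 0.02, 2.1], 0]
  ]
}}

```text
time_s: 27.25
position: [0.5426, 0.331, 0.0552]
tool_rot: [-3.141, -0.001, 3.113]
contact_force: [-0.0, -0.4, 0.1]
finger_gap: 0.657
```

```bash
python3 go.py .542 .3297 .054 178.3;python3 snap.py side side17 200 90 320 180
```

```text
27.25 [0.5426 0.331  0.0552] [-3.1411e+00 -7.0000e-04  3.1126e+00] q [-0.61  0.63  0.    1.79 -0.    0.72  0.93] F [-0.  -0.4  0.1] gap 56.1
[ 0.022 -0.054  0.05 ] [np.float64(30.01), np.float64(0.01), np.float64(-29.99)]
```

View pics/side17.png

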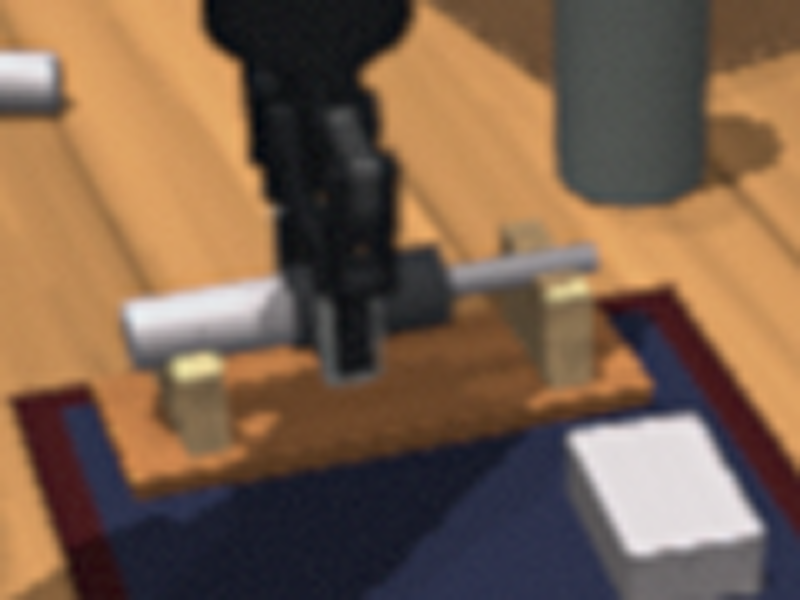

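>>> {"op": "drive_tool", "data": {
  "increments": [
    [[0, -0.03, 0], 0],
    [[0, -0.03, 0], 0],
    [[0, -0.03, 0], 0],
    [[0, -0.03, 0], 0],
    [[0, -0.03, 0], 0],
    [[0, -0.03, 0], 0],
    [[0, -0.03, 0], 0]
  ],
  "fingers": 24,
  "squeeze": 70
}}

```text
time_s: 27.88
position: [0.5432, 0.3291, 0.0568]
tool_rot: [-3.14, 0.0, 3.112]
contact_force: [-0.7, -3.5, 5.1]
finger_gap: 0.35
```

>>> {"op": "drive_tool", "data": {
  "increments": [
    [[0, 0, -0.2], 0],
    [[0, 0, -0.5], 0],
    [[0, 0, -1], 0],
    [[0, 0, -1.5], 0],
    [[0, 0, -2], 0],
    [[0, 0, -2], 0],
    [[0, 0, -2], 0]
  ],
  "squeeze": 100
}}

```text
time_s: 28.47
position: [0.5434, 0.331, 0.1073]
tool_rot: [3.14, 0.002, 3.113]
contact_force: [-0.3, 0.0, -7.9]
finger_gap: 0.347
```

```bash
python3 go.py .542 .3297 .22 178.3;python3 snap.py side side18 200 80 320 170;python3 snap.py top top18 110 140 210 260
```

```text
28.47 [0.5434 0.331  0.1073] [3.1397e+00 2.4000e-03 3.1128e+00] q [-0.61  0.56  0.    1.77 -0.    0.81  0.93] F [-0.3  0.  -7.9] gap 29.6
[ 0.044 -0.044 -4.506] [np.float64(30.01), np.float64(0.01), np.float64(-29.99)]
```

View pics/side18.png

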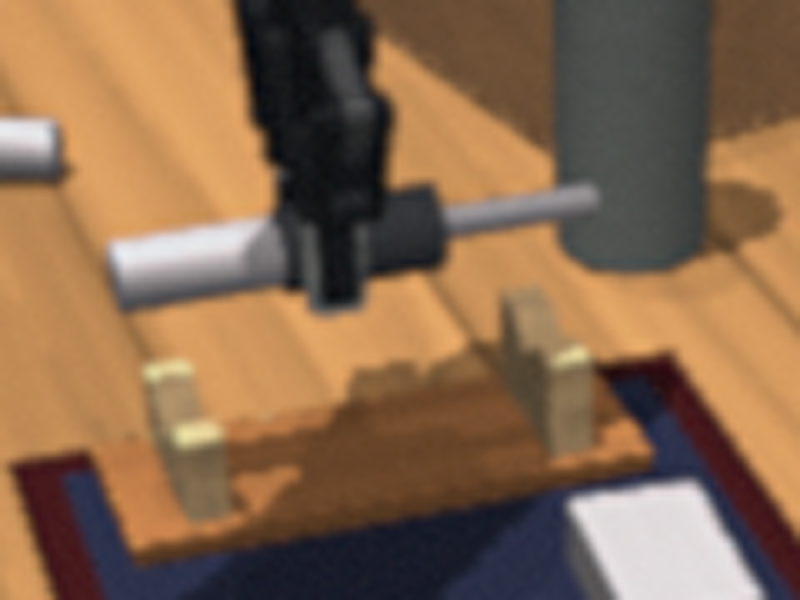

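View pics/top18.png

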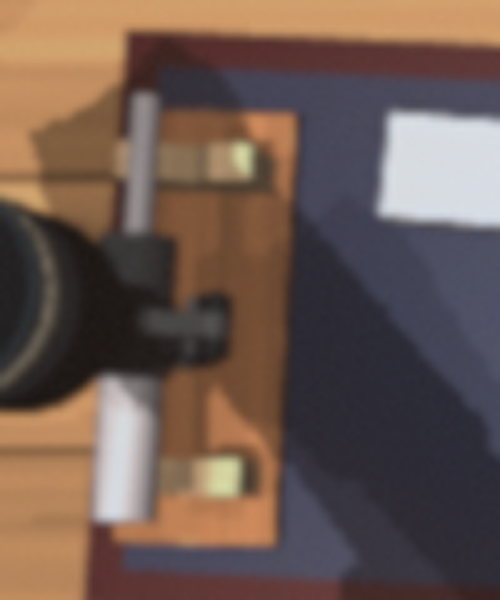

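```bash
python3 - <<'E'
from h import *
from scipy.optimize import least_squares
_,Ks,Ts=load("side0");_,Kt,Tt=load("top0")
def f(s_thick,s_thin,soff,t_thin,t_thick):
    S=np.array([s_thick,s_thin])/(800/120)+soff-.4
    Tn=np.array([t_thick,t_thin])/5+np.array([110,140])-.4
    def r(p):
        m=p[:3];d=np.array([np.cos(p[4])*np.cos(p[3]),np.cos(p[4])*np.sin(p[3]),np.sin(p[4])])
        E=np.array([m-.09*d,m+.09*d])
        return np.r_[(proj(E,Ks,Ts)-S).ravel(),(proj(E,Kt,Tt)-Tn).ravel()]
    o=least_squares(r,[.56,.33,.07,0,0]);print(np.round(o.x,4),np.round(o.fun,1))
f((132,335),(595,257),np.array([200,90]),(186,115),(166,522))
f((118,277),(595,197),np.array([200,80]),(147,92),(122,522))
E
python3 - <<'E'
from bench import arm
print(arm.get_state()["moment"])
E
```

```text
[ 0.559   0.3299  0.0486 -0.0256 -0.0107] [-0.2  0.   0.  -0.1  0.1 -0.4  0.   0.3]
[ 0.5587  0.3301  0.1    -0.0382  0.0061] [-0.4  0.   0.1 -0.1  0.1 -0.5 -0.   0.2]
[ 0.00637403  0.03682953 -0.01304822]
```

```bash
python3 go.py .49 .1 .26 96
```

```text
28.57 [0.5423 0.3302 0.1056] [-3.1412e+00 -7.0000e-04  3.1128e+00] q [-0.61  0.56  0.    1.77 -0.    0.81  0.93] F [ 0.6 -1.  -8.4] gap 29.5
[ 1.828 -9.266 -6.172] [np.float64(13.72), np.float64(-16.28)]
```

>>> {"op": "drive_tool", "data": {
  "increments": [
    [[0, 0, -0.8], 0],
    [[0, -0.2, -2], 0.6],
    [[0.2, -0.9, -3.3], 1.5],
    [[0.5, -2, -4.6], 2.5],
    [[0.8, -3.3, -5.7], 3.6],
    [[1.1, -4.7, -6.2], 4.7],
    [[1.4, -6.1, -6.2], 5.8],
    [[1.6, -7.4, -6.2], 6.8]
  ]
}}

```text
time_s: 29.23
position: [0.4963, 0.1444, 0.2614]
tool_rot: [3.141, 0.0, 2.395]
contact_force: [0.3, -0.6, -8.3]
finger_gap: 0.345
```

```bash
python3 go.py .47 .03 .25 96
```

```text
29.23 [0.4963 0.1444 0.2614] [3.1411e+00 2.0000e-04 2.3947e+00] q [-0.54  0.2   0.21  1.91 -0.05  1.03  0.51] F [ 0.3 -0.6 -8.3] gap 29.5
[-2.338 -4.074  0.454] [np.float64(6.87), np.float64(-23.13)]
```

>>> {"op": "drive_tool", "data": {
  "increments": [
    [[-0.3, -0.6, 0.1], 1.1],
    [[-0.8, -1.3, 0.2], 2.2],
    [[-1.3, -2.2, 0.3], 3.3],
    [[-1.8, -3.1, 0.4], 4.4],
    [[-2.2, -3.8, 0.4], 5.5],
    [[-2.2, -3.8, 0.4], 6.6],
    [[-2.2, -3.8, 0.4], 6.8],
    [[-2.2, -3.8, 0.4], 6.8]
  ]
}}

```text
time_s: 29.9
position: [0.4734, 0.0399, 0.2504]
tool_rot: [-3.141, -0.001, 1.691]
contact_force: [-0.4, -0.0, -8.2]
finger_gap: 0.344
```

```bash
python3 go.py .4754 -.2001 .2 96
```

```text
29.9 [0.4734 0.0399 0.2504] [-3.1409e+00 -6.0000e-04  1.6907e+00] q [-0.49  0.14  0.35  2.01 -0.06  0.99  0.01] F [-0.4 -0.  -8.2] gap 29.4
[-9.541 -1.066  2.012] [np.float64(30.14), np.float64(0.14), np.float64(-29.86)]
```

>>> {"op": "drive_tool", "data": {
  "increments": [
    [[-1, -0.1, 0], 0.1],
    [[-2.4, -0.3, 0], 0.1],
    [[-3.8, -0.45, 0.2], 0.1],
    [[-5.2, -0.6, 0.4], 0.1],
    [[-6.6, -0.75, 0.6], 0.1],
    [[-7.9, -0.9, 0.8], 0.1],
    [[-8.8, -1.0, 1.0], 0.1],
    [[-9.2, -1.05, 1.0], 0.1]
  ]
}}

```text
time_s: 30.57
position: [0.4741, -0.1951, 0.2248]
tool_rot: [-3.14, 0.002, 1.677]
contact_force: [-0.8, -0.3, -7.2]
finger_gap: 0.343
```

>>> {"op": "drive_tool", "data": {
  "increments": [
    [[0, 0, 0], 0],
    [[0, 0, 0], 0],
    [[0, 0, 0], 0]
  ]
}}

```text
time_s: 30.82
position: [0.4754, -0.19, 0.2256]
tool_rot: [-3.142, -0.001, 1.682]
contact_force: [0.4, 0.9, -7.7]
finger_gap: 0.344
```

```bash
python3 go.py .4754 -.2001 .13 96;python3 snap.py side side19 230 180 450 345
```

```text
30.82 [ 0.4754 -0.19    0.2256] [-3.1415e+00 -1.4000e-03  1.6821e+00] q [-0.13  0.25  0.51  1.97 -0.15  0.95  0.57] F [ 0.4  0.9 -7.7] gap 29.3
[-0.408 -0.044  3.823] [np.float64(30.06), np.float64(0.06), np.float64(-29.94)]
```

View pics/side19.png

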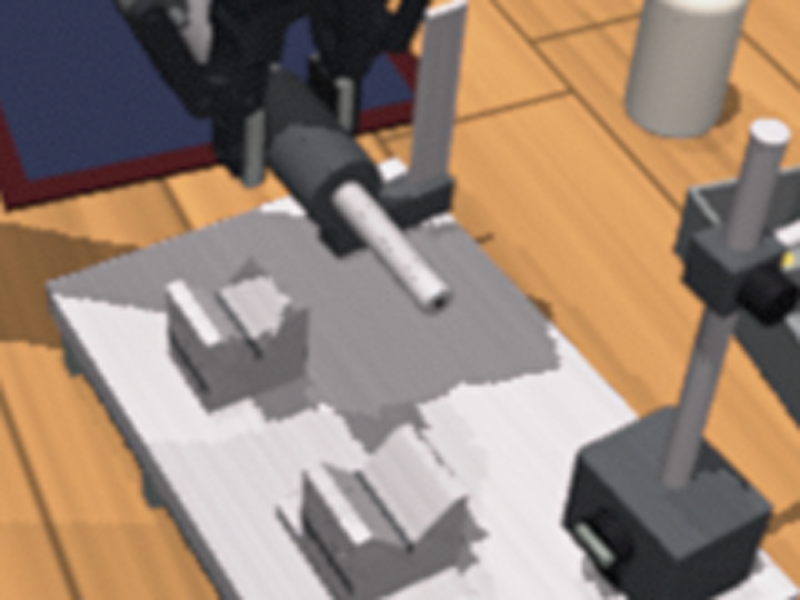

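>>> {"op": "drive_tool", "data": {
  "increments": [
    [[-0.2, -0.02, 0.5], 0.06],
    [[-0.4, -0.04, 1.2], 0.06],
    [[-0.4, -0.04, 2], 0.06],
    [[-0.4, -0.04, 2.8], 0.06],
    [[-0.4, -0.04, 3.4], 0.06],
    [[-0.4, -0.04, 3.7], 0.06],
    [[-0.4, -0.04, 3.7], 0.06],
    [[-0.4, -0.04, 3.7], 0.06]
  ]
}}

```text
time_s: 31.53
position: [0.4755, -0.2015, 0.1336]
tool_rot: [3.141, -0.0, 1.673]
contact_force: [-0.0, 0.3, -7.9]
finger_gap: 0.346
```

```bash
python3 go.py .4754 -.2001 .105 96;python3 snap.py side side20 240 210 420 345;python3 snap.py top top20 310 150 480 280
```

```text
31.53 [ 0.4755 -0.2015  0.1336] [ 3.1411e+00 -1.0000e-04  1.6734e+00] q [-0.06  0.39  0.47  2.05 -0.25  0.76  0.67] F [-0.   0.3 -7.9] gap 29.5
[0.055 0.003 1.144] [np.float64(29.98), np.float64(-0.02), np.float64(-30.02)]
```

View pics/side20.png

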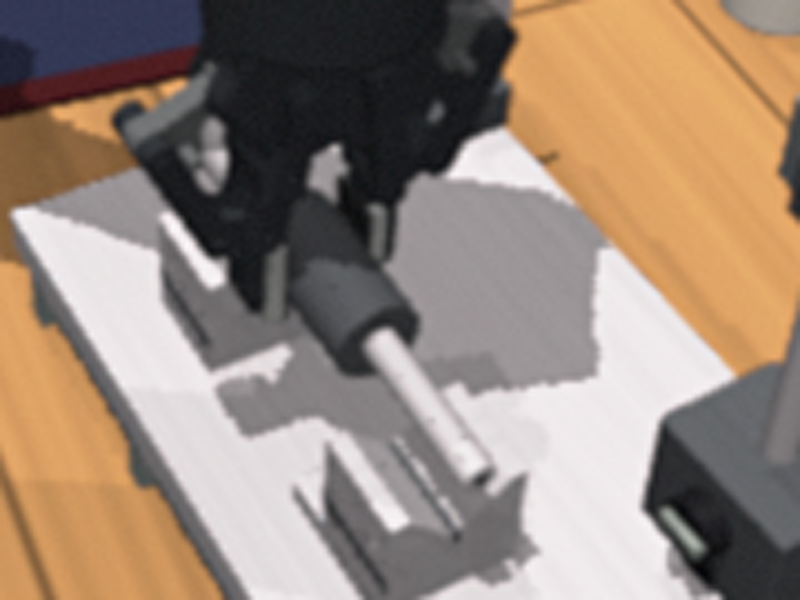

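View pics/top20.png

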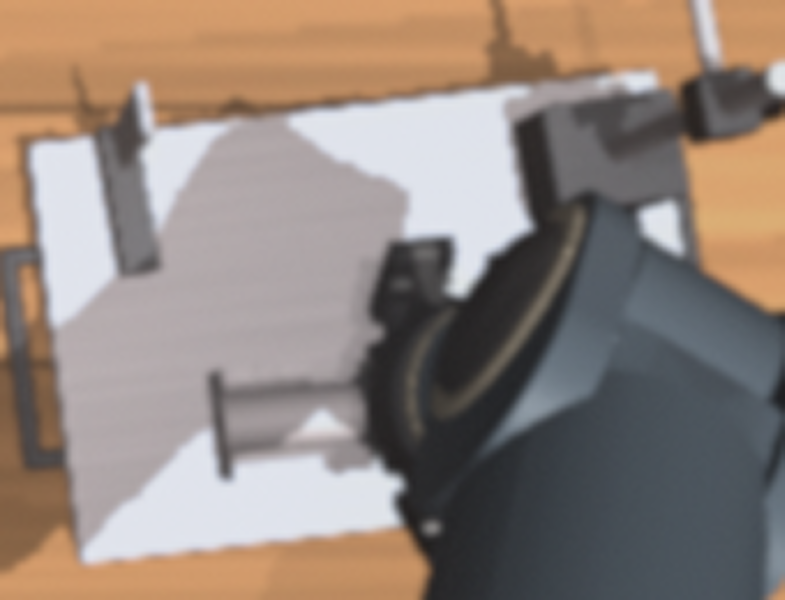

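Run:
```python
from h import *
_,K,T=load("side0")
print((proj([[.486,-.3065,.127],[.4799,-.2468,.127]],K,T)-[240,210]+.4)*800/180)
# side15: V block corner predictions (thin: top z .105, thick: .095)
o=(proj(np.r_[box(.4831,-.2761,.102+np.pi/2,.04,.05,.060,.105),box(.4706,-.1548,.102+np.pi/2,.04,.05,.05,.095)],K,T)-[230,220]+.4)*4
im=cv2.imread("pics/side15.png")
for k in (0,8):
    for a,b in[(0,1),(1,3),(3,2),(2,0),(4,5),(5,7),(7,6),(6,4),(0,4),(1,5),(2,6),(3,7)]:
        cv2.line(im,tuple(map(int,o[a+k])),tuple(map(int,o[b+k])),(0,0,255),1)
cv2.imwrite("pics/side15o.png",im)
```

```text
[[483.68794839 480.89801394]
 [380.38073597 343.5769251 ]]
```

View pics/side15o.png

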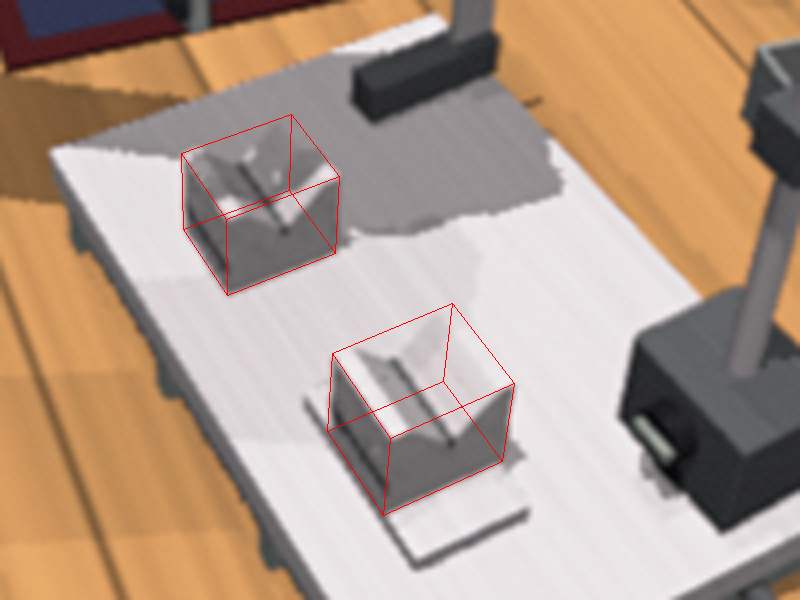

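>>> {"op": "drive_tool", "data": {
  "increments": [
    [[0.03, 0, 0.25], 0],
    [[0.05, 0, 0.5], 0],
    [[0.05, 0, 0.75], 0],
    [[0.05, 0, 0.95], 0],
    [[0.05, 0, 1.05], 0],
    [[0.05, 0, 1.05], 0],
    [[0.05, 0, 1.05], 0]
  ]
}}

```text
time_s: 32.22
position: [0.4746, -0.201, 0.1068]
tool_rot: [-3.141, -0.0, 1.672]
contact_force: [-0.1, -0.0, -7.8]
finger_gap: 0.348
```

>>> {"op": "drive_tool", "data": {
  "increments": [
    [[0, 0, 0.04], 0],
    [[0, 0, 0.08], 0],
    [[0, 0, 0.1], 0],
    [[0, 0, 0.1], 0]
  ]
}}

```text
time_s: 32.55
position: [0.4747, -0.2008, 0.1045]
tool_rot: [3.142, -0.0, 1.672]
contact_force: [0.5, -1.4, -7.1]
finger_gap: 0.344
```

>>> {"op": "drive_tool", "data": {
  "increments": [
    [[0, 0, 0.02], 0],
    [[0, 0, 0.04], 0],
    [[0, 0, 0.05], 0],
    [[0, 0, 0.05], 0]
  ]
}}

```text
time_s: 32.88
position: [0.475, -0.2008, 0.1033]
tool_rot: [3.141, 0.0, 1.672]
contact_force: [1.1, -3.8, -8.1]
finger_gap: 0.339
```

```bash
python3 go.py .4754 -.2001 .102 96;python3 snap.py side side21 240 210 420 345; python3 -c "
from bench import arm;print(arm.get_state()['moment'])"
```

```text
32.88 [ 0.475  -0.2008  0.1033] [3.1411e+00 2.0000e-04 1.6721e+00] q [-0.03  0.43  0.45  2.07 -0.29  0.69  0.7 ] F [ 1.1 -3.8 -8.1] gap 29.0
[0.027 0.02  0.053] [np.float64(29.97), np.float64(-0.03), np.float64(-30.03)]
[-0.92260905 -0.17468521  0.00301845]
```

View pics/side21.png

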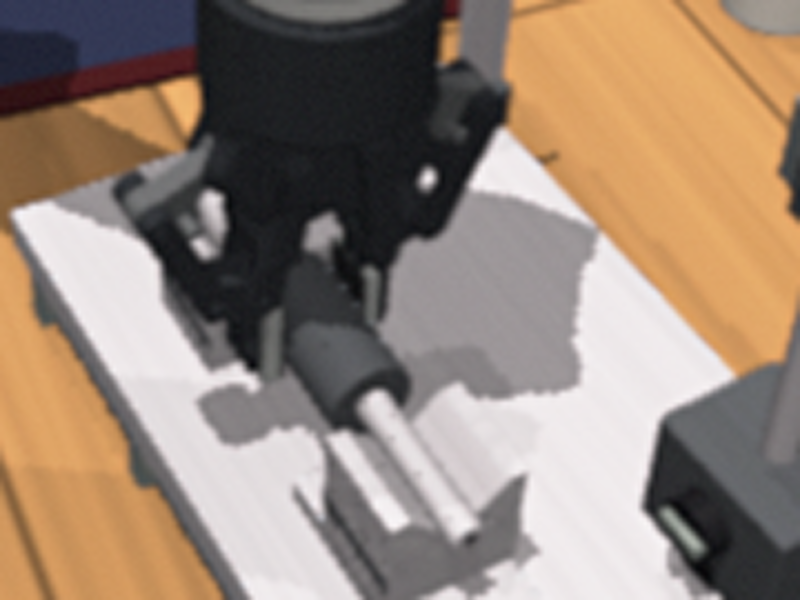

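```bash
python3 snap.py top top21 340 180 430 260; python3 -c "
from bench import arm
s=arm.get_state();print(s['moment'],s['contact_force'],s['position'])"
```

```text
[ 1.19252963 -0.07678315  0.11969103] [ 1.87900683 -4.15853555 -8.05925676] [ 0.47488495 -0.20083938  0.10335216]
```

View pics/top21.png

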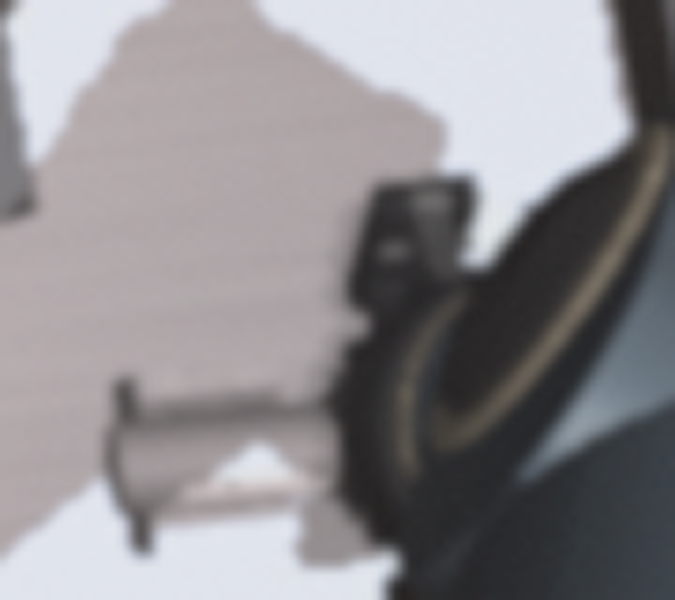

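>>> {"op": "drive_tool", "data": {
  "increments": [
    [[0, 0, 0.015], 0],
    [[0, 0, 0.03], 0],
    [[0, 0, 0.03], 0],
    [[0, 0, 0.03], 0]
  ]
}}

```text
time_s: 33.32
position: [0.4753, -0.2009, 0.1028]
tool_rot: [3.14, 0.0, 1.672]
contact_force: [0.3, 3.9, -3.9]
finger_gap: 0.345
```

```bash
python3 -c "
from bench import arm
s=arm.get_state();print(s['moment'],s['contact_force'],s['position'])"
```

```text
[-1.09297777 -0.33386916  0.03837926] [ 0.29124983  3.90179704 -3.87037524] [ 0.47525831 -0.20088401  0.10279707]
```

>>> {"op": "drive_tool", "data": {
  "increments": [
    [[0, 0, 0.01], 0],
    [[0, 0, 0.02], 0],
    [[0, 0, 0.03], 0],
    [[0, 0, 0.03], 0]
  ]
}}

```text
time_s: 33.65
position: [0.4755, -0.2014, 0.1025]
tool_rot: [3.14, 0.001, 1.672]
contact_force: [3.8, -3.0, 1.3]
finger_gap: 0.341
```

```bash
python3 snap.py side side22 240 210 420 345; python3 -c "
from bench import arm
s=arm.get_state();print(s['moment'],s['contact_force'],s['position'],s['qd'])"
```

```text
[-0.18063091 -0.49331928  0.28355229] [0.12898429 3.11006551 2.19939471] [ 0.47550606 -0.20131974  0.10247682] [ 0.00302559  0.00107048 -0.00158299 -0.00140504 -0.0561017   0.02373056
 -0.03858973]
```

View pics/side22.png

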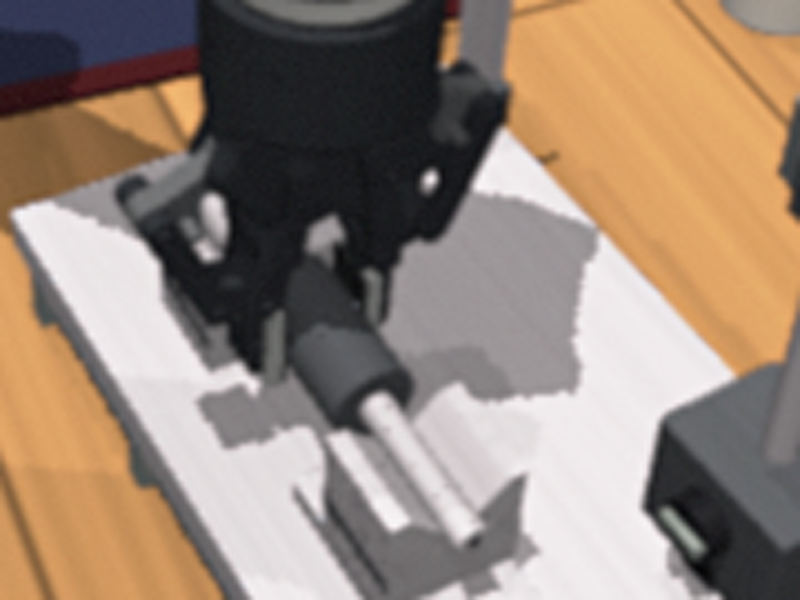

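>>> {"op": "drive_tool", "data": {
  "increments": [
    [[0, 0, 0], 0],
    [[0, 0, 0], 0],
    [[0, 0, 0], 0],
    [[0, 0, 0], 0]
  ],
  "squeeze": 20
}}

```text
time_s: 34.03
position: [0.4755, -0.2012, 0.1024]
tool_rot: [3.14, 0.001, 1.672]
contact_force: [1.7, -1.3, 5.6]
finger_gap: 0.344
```

>>> {"op": "drive_tool", "data": {
  "increments": [
    [[0, 0, 0], 0],
    [[0, 0, 0], 0],
    [[0, 0, 0], 0],
    [[0, 0, 0], 0],
    [[0, 0, 0], 0]
  ],
  "fingers": 48
}}

```text
time_s: 34.45
position: [0.4741, -0.2008, 0.1014]
tool_rot: [-3.14, -0.001, 1.671]
contact_force: [-0.7, -0.3, 0.6]
finger_gap: 0.564
```

```bash
python3 go.py .4754 -.2001 .2 96; python3 snap.py side side23 240 210 420 345
```

```text
34.45 [ 0.4741 -0.2008  0.1014] [-3.1404e+00 -6.0000e-04  1.6712e+00] q [-0.03  0.44  0.44  2.07 -0.29  0.69  0.7 ] F [-0.7 -0.3  0.6] gap 48.2
[ 0.025  0.051 -3.944] [np.float64(29.96), np.float64(-0.04), np.float64(-30.04)]
```

View pics/side23.png

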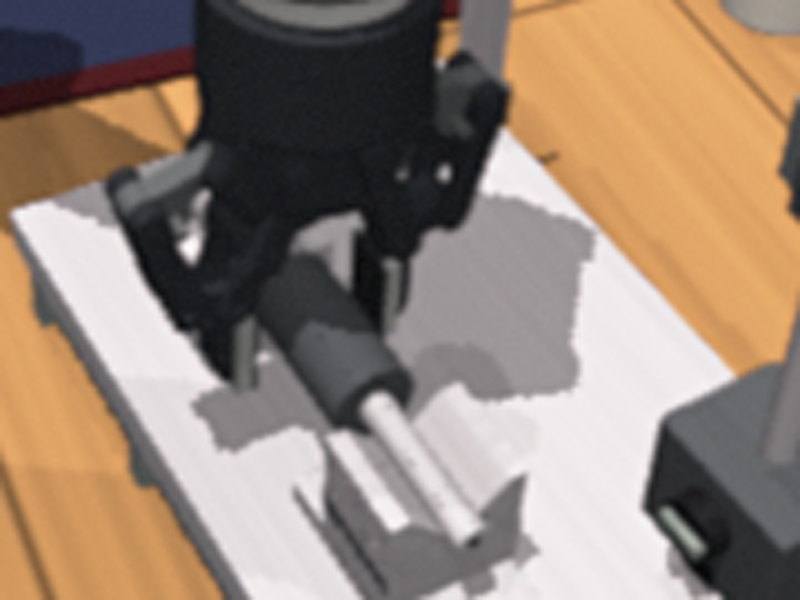

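Released and resting. Rise and check.

>>> {"op": "drive_tool", "data": {
  "increments": [
    [[0, 0, -0.3], 0],
    [[0, 0, -0.9], 0],
    [[0, 0, -1.8], 0],
    [[0, 0, -2.8], 0],
    [[0, 0, -4], 0],
    [[0, 0, -5], 0],
    [[0, 0, -6], 0],
    [[0, 0, -6], 0]
  ]
}}

```text
time_s: 35.17
position: [0.477, -0.2023, 0.2572]
tool_rot: [3.132, 0.003, 1.671]
contact_force: [0.6, -1.5, 0.5]
finger_gap: 0.563
```

>>> {"op": "drive_tool", "data": {
  "increments": [
    [[1.5, -0.3, 0], 0],
    [[3, -0.6, 0], 0],
    [[4.5, -0.7, 0], 0],
    [[6, -0.7, 0], 0],
    [[7.5, -0.7, 0], 0],
    [[9, -0.7, 0], 0],
    [[10, -0.7, 0], 0],
    [[10, -0.7, 0], 0]
  ]
}}

```text
time_s: 35.83
position: [0.4311, 0.0515, 0.2517]
tool_rot: [-3.141, -0.002, 1.681]
contact_force: [-0.9, -0.6, -0.5]
finger_gap: 0.564
```

```bash
python3 go.py .4754 -.2001 .2 96; python3 snap.py side side24 240 210 420 345;python3 snap.py top top24 310 150 470 270
python3 - <<'E'
from h import *
_,Ks,Ts=load("side0");_,Kt,Tt=load("top0")
d=np.array([.1018,-.9948]);m=np.array([.477,-.2160])
E=np.array([[*(m+s*d),.0955] for s in(-.09,-.03,.03,.09)])
for n,K,T,off,f in(("side24",Ks,Ts,(240,210),800/180),("top24",Kt,Tt,(310,150),5)):
    im=cv2.imread(f"pics/{n}.png")
    q=(proj(E,K,T)-off+.5)*f-.5
    for p in q: cv2.circle(im,tuple(map(int,p)),4,(0,0,255),1)
    for b in (box(.4831,-.2761,.102+np.pi/2,.04,.05,.060,.105),box(.4706,-.1548,.102+np.pi/2,.04,.05,.05,.095),box(.4827,-.2765,.102,.048,.08,.05,.06)):
        o=(proj(b,K,T)-off+.5)*f-.5
        for a,c in[(4,5),(5,7),(7,6),(6,4)]: cv2.line(im,tuple(map(int,o[a])),tuple(map(int,o[c])),(0,0,255),1)
    cv2.imwrite(f"pics/{n}o.png",im)
E
```

```text
35.83 [0.4311 0.0515 0.2517] [-3.1412e+00 -1.9000e-03  1.6810e+00] q [-0.52  0.07  0.32  2.09 -0.03  0.98 -0.07] F [-0.9 -0.6 -0.5] gap 48.2
[-10.203   0.655   2.049] [np.float64(30.05), np.float64(0.05), np.float64(-29.95)]
```

View pics/side24o.png

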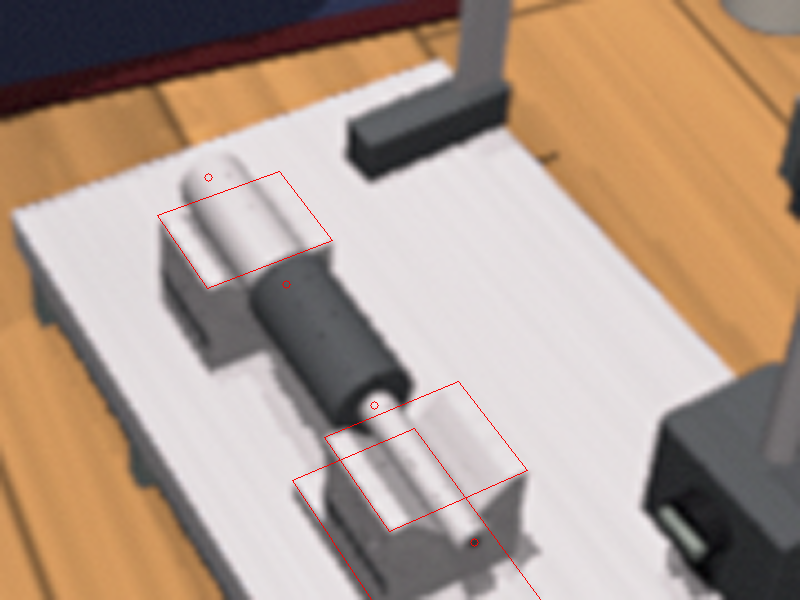

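View pics/top24o.png

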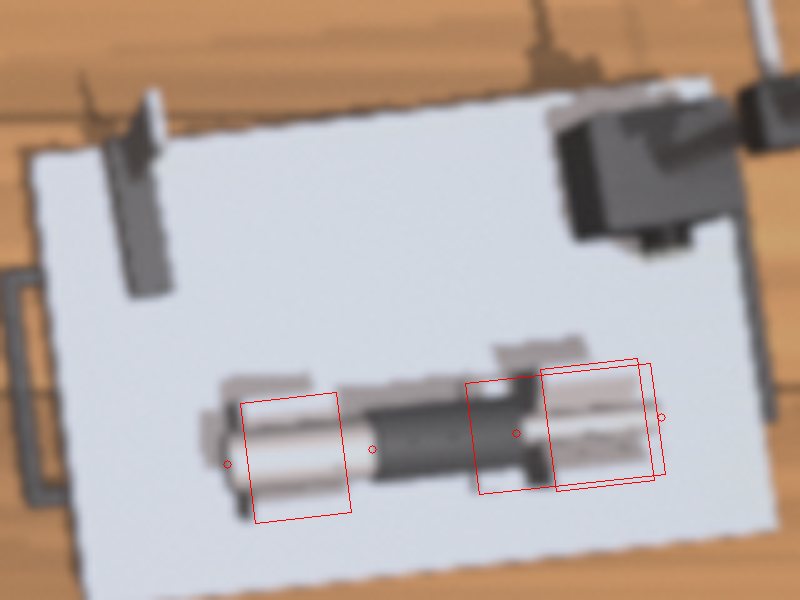

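View pics/side24.png

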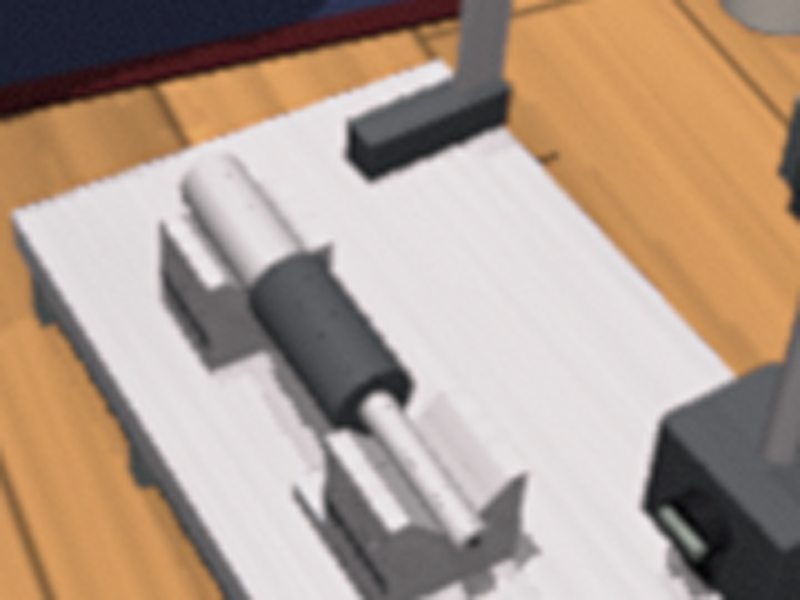

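```bash
python3 -c "
from bench import arm
print(arm.close_job())"
```

```text
the job is handed in; nothing more can be done
None
```

The shaft is set up on the surface plate and the job is handed in at about 36 s of the 138 s allowed; closing the job gave no verdict.

**What I did:** I laid the thin packing plate flat on the surface plate and stood one V-block on it and the other straight on the plate, 120 mm away. Last, I lowered the shaft into both Vs with the thin journal in the packed-up block, towards the gauge. I then released it and backed the arm away.

**Last checks:**
- **Side camera:** the shaft ends, both V-blocks and the packing plate lay within about 1–2 mm of the intended model, with the axis about 95.5 mm above the table. The shaft looked level and both V-blocks sat under their journals.
- **Top camera:** it disagreed slightly, with everything sitting a pixel or so (about 2–3 mm) off the model. I put that down to calibration.
- **Gauge, square and thick packing plate:** I saw no sign of contact with the gauge or the square, and never went near the thick packing plate. I did not re-measure it at the end.
- **While lowering the shaft:** the sideways force reading swung by about ±4 N as it seated. The net vertical force at seating was only a few newtons, and all readings returned to zero after release.

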